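# Clear the granite after squeezing lemons

## Robot

A 6-joint arm with a two-finger parallel gripper is mounted at the origin on the work surface. World frame = base frame: x ahead of the robot, y to its left, z up, the work surface at z = 0. Lengths are in mm, angles in rad, forces in N, time in s.
With the tool pointing down it reaches from about 350 to 975 mm from the base axis. Payload 7.1 kg.
Tool frame: the origin (TCP) lies between the finger pads; the fingertips stand 19 mm ahead of it and the grasp point (between the pads) is the TCP (ctrl.finger_overhang is the distance from the TCP to the fingertips, in mm); z points along the fingers, y is the line along which they close (so a half turn about z gives the same grasp; the last joint's range is limited). The gripper opens to 88 mm and grips with 3 to 60 N. Pads are 20 mm wide; open, the fingers measure 115 mm over their backs; the gripper's body (75 mm by 178 mm) begins 61 mm behind the grasp point.
Start: joints at [1.234, 0.423, 1.63, -0, 1.089, -0.019], TCP at [195.267, 593.697, 241.675] pointing down, gripper open.
Joint ranges: [-3, 3], [-0.9, 2.11], [0.09, 2.58], [-1.31, 4.45], [0.11, 2.69], [-2.54, 2.54]. Speed limits (rad/s): [2.39, 2.39, 3.01, 3.14, 3.14, 3.14].

## Interface

Orientations are given as a rotation vector (axis times angle).
In Python, from workcell import ctrl gives the robot as it stands. The module is installed in compiled form; this text tells all that it offers.
- The arm moves only by the tool arm_command, never from a script. Its argument "rows" is one flat list of numbers, 7 for each row, row after row: the turn, a rotation vector about the tool's x, y, z scaled (see below), then the shift along the tool's x, y, z scaled (see below), then the opening, from -1 (shut) to 1 (fully open). A call has 1 to 5 rows; each row is the pose to reach, as a shift and turn from the pose commanded when the call began, along the tool's axes at that moment, turning the shorter way round; what a row does not reach only later rows make up. The controller multiplies each number of a shift by 80 mm and each number of a turn by 180 degrees. A row lasts 1/10 s, in which the tool goes at most 50 mm and 8.59 degrees, less where a joint would pass 70% of its speed; a pose out of reach is approached as far as the arm can. A call with a number of a shift or a turn outside -1 to 1 is refused whole. A call with a gripper value outside its range is refused whole. The fingers move at their own pace and stop on an object; the grip force is fixed at half the most. Time passes only in rows, so rows that repeat a pose let the fingers close. It gives the time, the measured TCP pose, the force, the opening and the grip force at its end, in the units of the state.
- ctrl.get_obs(): the state, without advancing time (a new reading comes with each control period).
- ctrl.get_image(name): name is "scene" or "side" or "wrist"; returns (picture, depth): 480x640x3 uint8, red, green, blue; 480x640 float32, mm along the optical axis (not along the pixel's ray), 0 where there is no reading.
- ctrl.camera_params(name): a dict with "camera_matrix" (3x3 intrinsics, pixels), "world_to_cam" (4x4, takes a point from world to camera coordinates); the wrist camera has in their place "tool_from_camera" (4x4, takes a point from camera to tool coordinates, whose origin is the TCP and whose axes are the flange's). Camera axes: x right, y down, z forward; pixel columns grow to the right and rows downward; lengths in mm; the calibration is good to about 2 mm. The wrist camera is an equidistant fisheye: a pixel r from the principal point sees the ray r / f radians off the axis. A picture is of the moment at which its call begins: read the wrist's pose just before it. camera_params takes no time and is no camera call.
- ctrl.close_job(): hands the job in; it is judged then, once.
The state is a dict: "t": time; "qpos": joint angles; "qvel": joint speeds; "joint_torque": joint torques, N m; "ee_pos": TCP position; "orientation": TCP orientation; "ft_force": force on the tool from outside, world axes, zero at the start; "moment": the same for the moment, N m; "width": finger opening in mm; "grasp_force": force on a finger pad.
Only numpy, scipy, OpenCV 4.12 (cv2) and the standard library are available. Lean on these libraries where they do the work, as an engineer would, in place of code of your own. Each camera call takes 0.05 s, during which the arm holds its last target. There are 200 camera calls.

## Task

Clear the granite by the sink so it can be wiped down: put the thin wet bamboo boards to dry on the wire draining rack, lying flat across both of its rails, side by side and not on top of one another; do not prise them up off the polished stone where they lie, but slide each one part-way out over the front edge of the worktop, take hold of the end that sticks out and lift it from there. Push the squeezed lemon halves along the granite and off the front edge into the green caddy hanging below, without lifting them since they drip, and let nothing fall on the floor. Leave the red mug and the spoon rest with its teaspoon where they are.

Things in the scene. Friction and masses are not known exactly. Their poses are not given: they have to be found in the camera images.
- board1_mid (a point): Thin flat bamboo board, light tan, 160 mm long (its x axis), 45 wide (y), only 3 thick, about 50 g, its length roughly towards the front edge; the point is its centre. Flat on the stone its sides hardly offer a grip; pressed from above with 5 to 15 N it slides along with the fingertips; an end sticking out past the edge can be gripped across its 45 mm width. None at the start: absent.
- board2_mid (a point): Thin flat bamboo board, light tan, 160 mm long (its x axis), 45 wide (y), only 3 thick, about 50 g, its length roughly towards the front edge; the point is its centre. Flat on the stone its sides hardly offer a grip; pressed from above with 5 to 15 N it slides along with the fingertips; an end sticking out past the edge can be gripped across its 45 mm width. None at the start: absent.
- board3_mid (a point): Thin flat bamboo board, light tan, 160 mm long (its x axis), 45 wide (y), only 3 thick, about 50 g, its length roughly towards the front edge; the point is its centre. Flat on the stone its sides hardly offer a grip; pressed from above with 5 to 15 N it slides along with the fingertips; an end sticking out past the edge can be gripped across its 45 mm width. None at the start: absent.
- lemon1_mid (a point): Squeezed half lemon, firm, yellow, cut face down: a dome 62 mm across, 35 mm high, about 45 g; the point is its centre, half-way up (17.5 mm over the granite). It slides when pushed near its base and does not roll. None at the start: absent.
- lemon2_mid (a point): Squeezed half lemon, firm, yellow, cut face down: a dome 62 mm across, 35 mm high, about 45 g; the point is its centre, half-way up (17.5 mm over the granite). It slides when pushed near its base and does not roll. None at the start: absent.
- lemon3_mid (a point): Squeezed half lemon, firm, yellow, cut face down: a dome 62 mm across, 35 mm high, about 45 g; the point is its centre, half-way up (17.5 mm over the granite). It slides when pushed near its base and does not roll. None at the start: absent.
- lemon4_mid (a point): Squeezed half lemon, firm, yellow, cut face down: a dome 62 mm across, 35 mm high, about 45 g; the point is its centre, half-way up (17.5 mm over the granite). It slides when pushed near its base and does not roll. None at the start: absent.
- edge (a point): A point on the top front edge of the black granite worktop. The edge is straight, runs along y through this point over the whole working width, on the far side from the robot: granite top at z = 0 on the robot's side, open air beyond (+x). The worktop is 35 mm thick; only the caddy is below the edge.
- caddy: Green open-topped food caddy hung under the front edge: 190 mm (x) by 260 mm (y) outside, 140 deep, walls 4. Origin: centre of its underside; its rim is 140 mm above that and 45 mm below the granite top, its near wall within 15 mm of the edge, so what drops off the edge within its width falls in. Fixed during a run; its place along the edge varies.
- rack: Fixed steel wire draining rack on the granite. Origin: centre of its footprint, on the granite. Two 6 mm rails along its y axis, 270 mm long, at x = -40 and +40 mm, tops 45 mm above the granite, joined by thin wires slightly lower; nothing at that height outside the rails, so a board across both sticks out 40 mm at each end. Takes three boards side by side, 80 mm apart.
- mug_mid (a point): Leave alone: red ceramic mug, 82 mm across, 80 mm high; the point is its centre, half-way up.
- spoon_rest_mid (a point): Leave alone: bamboo spoon rest, 56 x 190 x 9 mm (x, y, z); the point is its centre.
- teaspoon_mid (a point): Leave alone: steel teaspoon, 140 mm long (along its y axis), lying on the spoon rest; the point is its centre.

How it is judged (in metres and radians):
On the way:
1. one of the boards is slid along the granite until an end of it sticks out at least 20 mm past the front edge, still lying flat (((world x of board1_mid above 0.542 m and angle between the x axis of board1_mid and the x axis of edge, either way round below 0.35 rad and height (world z) of board1_mid between -0.003 and 0.006 m and angle between board1_mid's own z axis and vertical below 0.08 rad) or (world x of board2_mid above 0.542 m and angle between the x axis of board2_mid and the x axis of edge, either way round below 0.35 rad and height (world z) of board2_mid between -0.003 and 0.006 m and angle between board2_mid's own z axis and vertical below 0.08 rad) or (world x of board3_mid above 0.542 m and angle between the x axis of board3_mid and the x axis of edge, either way round below 0.35 rad and height (world z) of board3_mid between -0.003 and 0.006 m and angle between board3_mid's own z axis and vertical below 0.08 rad))), for 0.1 s.
At the end, for the whole second after the job is handed in: Each board rests flat and directly on both rack rails (tilt under 0.04 rad, length within 0.35 rad of the rack x axis), its centre within 30 mm (x) and 125 mm (y) of the rack centre; each lemon half is in the caddy below its rim (x of board1_mid in the frame of rack between -0.03 and 0.03 m and y of board1_mid in the frame of rack between -0.125 and 0.125 m and z of board1_mid in the frame of rack between 0.044 and 0.0485 m and angle between each of board1_mid, board2_mid, board3_mid's own z axis and vertical below 0.04 rad and angle between the x axis of each of board1_mid, board2_mid, board3_mid and the x axis of rack, either way round below 0.35 rad and linear speed of each of board1, board2, board3 below 0.02 m/s and x of board2_mid in the frame of rack between -0.03 and 0.03 m and y of board2_mid in the frame of rack between -0.125 and 0.125 m and z of board2_mid in the frame of rack between 0.044 and 0.0485 m and x of board3_mid in the frame of rack between -0.03 and 0.03 m and y of board3_mid in the frame of rack between -0.125 and 0.125 m and z of board3_mid in the frame of rack between 0.044 and 0.0485 m and x of lemon1_mid in the frame of caddy between -0.095 and 0.095 m and y of lemon1_mid in the frame of caddy between -0.13 and 0.13 m and z of lemon1_mid in the frame of caddy between 0 and 0.135 m and x of lemon2_mid in the frame of caddy between -0.095 and 0.095 m and y of lemon2_mid in the frame of caddy between -0.13 and 0.13 m and z of lemon2_mid in the frame of caddy between 0 and 0.135 m and x of lemon3_mid in the frame of caddy between -0.095 and 0.095 m and y of lemon3_mid in the frame of caddy between -0.13 and 0.13 m and z of lemon3_mid in the frame of caddy between 0 and 0.135 m and x of lemon4_mid in the frame of caddy between -0.095 and 0.095 m and y of lemon4_mid in the frame of caddy between -0.13 and 0.13 m and z of lemon4_mid in the frame of caddy between 0 and 0.135 m); the robot touches nothing.
It fails at once if a board is prised up off the granite where it lies, without an end of it being out over the front edge ((height (world z) of board1_mid between 0.008 and 0.018 m and world x of board1_mid below 0.53 m) or (height (world z) of board2_mid between 0.008 and 0.018 m and world x of board2_mid below 0.53 m) or (height (world z) of board3_mid between 0.008 and 0.018 m and world x of board3_mid below 0.53 m)).
It fails at once if a lemon half is lifted off the granite (height (world z) of any of lemon1_mid, lemon2_mid, lemon3_mid, lemon4_mid above 0.06 m).
It fails at once if a thing that is to be left alone is moved more than 25 mm or tipped (distance of any of mug_mid, spoon_rest_mid, teaspoon_mid from where it was at the start of the episode above 0.025 m or angle between any of mug_mid, spoon_rest_mid, teaspoon_mid's own z axis and vertical above 0.5 rad).
It fails at once if a board or a lemon half falls past the caddy towards the floor (height (world z) of any of board1_mid, board2_mid, board3_mid, lemon1_mid, lemon2_mid, lemon3_mid, lemon4_mid below -0.25 m).
Of board1, board2, board3 only 2 to 3 are there at a start; the rules pass over those that are not, and their reading is None.
Of lemon1, lemon2, lemon3, lemon4 only 3 to 4 are there at a start; the rules pass over those that are not, and their reading is None.
At some moment in a run one of lemon1, lemon2, lemon3, lemon4 may be knocked a few centimetres aside while the robot is not near it.
It also fails if it takes over 210 s, if anything falls off the work surface, if the arm or the gripper's body presses on something with over 40 N, if the wrist force passes 120 N, or if a joint passes its speed limit or range.

## Working session

There is one attempt and no reset: what is moved stays moved. The work goes in short steps, Python scripts to look and compute and a tool call to move; the robot and the scene stay as the last step left them, time stands still between calls to the robot, and variables do not carry over. Pictures are saved under pics/ and viewed, at most 14 in all, crops included, and the job is handed in when it is done.

Besides the shell and the picture viewer there is one more tool, called after "Request:" as a command line: name --argument value ..., lists and objects as JSON in quotes. arm_command: Moves the arm, as the interface text tells. Shifts and turns lie within -1 to 1; 1 stands for 80 mm of shift or 180 degrees of turn. Its arguments: {"type":"object","properties":{"rows":{"type":"array","items":{"type":"number"}}},"required":["rows"]}

```bash
mkdir -p pics; cat > h.py <<'E'
import numpy as np, cv2
from scipy.spatial.transform import Rotation as R
from workcell import ctrl
def grab(n,tag):
    im,d=ctrl.get_image(n); cv2.imwrite(f'pics/{tag}.png',im[:,:,::-1]); np.savez(f'pics/{tag}.npz',im=im,d=d); return im,d
def load(tag):
    z=np.load(f'pics/{tag}.npz'); return z['im'],z['d']
def px2w(n,u,v,z=None,d=None):
    p=ctrl.camera_params(n);K=np.array(p['camera_matrix']);T=np.linalg.inv(np.array(p['world_to_cam']))
    r=np.linalg.inv(K)@[u,v,1.]
    if d is not None: return T[:3,:3]@(r*d)+T[:3,3]
    w=T[:3,:3]@r; o=T[:3,3]; return o+w*(z-o[2])/w[2]
E
python3 - <<'E'
from h import *
for n in ('scene','side'):
    grab(n,n+'0'); p=ctrl.camera_params(n); print(np.round(p['world_to_cam'],3).tolist(),np.round(p['camera_matrix'],1).tolist())
o=ctrl.get_obs();print(o['t'],o['ee_pos'],o['orientation'],R.from_rotvec(o['orientation']).as_matrix().round(3).tolist(),o['width'],ctrl.finger_overhang)
E
```

```text
[[0.494, 0.869, -0.021, -220.861], [0.446, -0.274, -0.852, -264.752], [-0.746, 0.412, -0.523, 1583.96], [0.0, 0.0, 0.0, 1.0]] [[595.6, 0.0, 320.3], [0.0, 595.6, 240.9], [0.0, 0.0, 1.0]]
[[-0.692, -0.722, 0.015, 313.026], [-0.563, 0.527, -0.636, 302.291], [0.451, -0.449, -0.771, 648.082], [0.0, 0.0, 0.0, 1.0]] [[515.1, 0.0, 316.9], [0.0, 515.1, 232.0], [0.0, 0.0, 1.0]]
0.1 [195.10701594 593.27015049 240.99775537] [-4.97045558e-01 -3.10179302e+00  2.06383973e-03] [[-0.95, 0.312, -0.0], [0.312, 0.95, -0.001], [0.0, -0.001, -1.0]] 87.8469925281652 19.0
```

View pics/scene0.png

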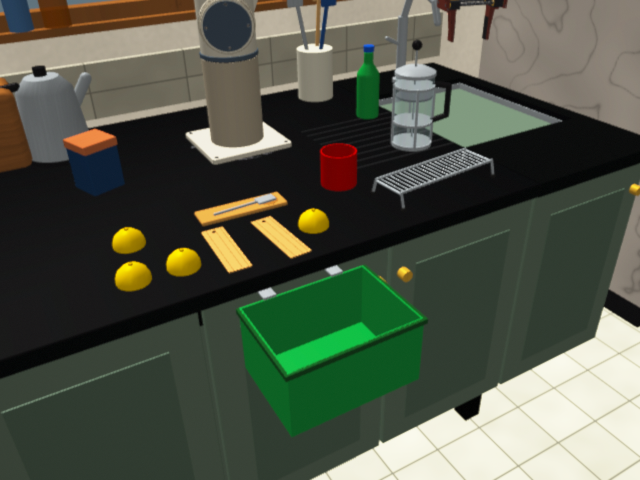

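View pics/side0.png

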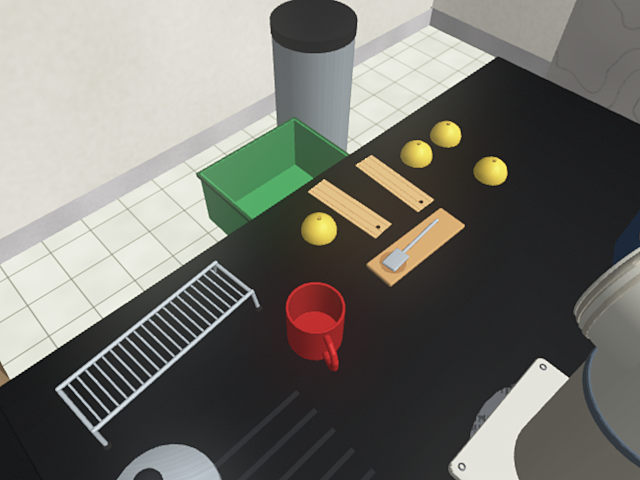

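The scene picture shows two boards (around (227,250) and (281,237)), spoon rest (240,208), and four lemons at (129,239), (133,275), (183,262) and (313,221). The mug is at (338,167), the rack at (435,172) and the caddy around (330,310). The side view shows the same things. Next I measure them with depth from both views.

```bash
cat > seg.py <<'E'
from h import *
def cloud(n,im,d):
    p=ctrl.camera_params(n);K=np.array(p['camera_matrix']);T=np.linalg.inv(np.array(p['world_to_cam']))
    v,u=np.mgrid[:480,:640]; c=np.stack([(u-K[0,2])/K[0,0]*d,(v-K[1,2])/K[1,1]*d,d],-1)
    return c@T[:3,:3].T+T[:3,3]
def comps(mask,minA=60):
    n,l,s,_=cv2.connectedComponentsWithStats(mask.astype(np.uint8))
    return [l==i for i in range(1,n) if s[i,4]>minA]
def run(n,tag):
    im,d=load(tag); W=cloud(n,im,d); hsv=cv2.cvtColor(im,cv2.COLOR_RGB2HSV).astype(int); H,S,V=hsv[...,0],hsv[...,1],hsv[...,2]
    ok=(d>0)&(W[...,0]>200)&(W[...,0]<950)&(abs(W[...,1])<900)&(W[...,2]<150)
    print(n)
    for m in comps(ok&(H>20)&(H<33)&(S>170)&(V>90)&(W[...,2]>-230)):
        P=W[m]; Q=P[P[:,2]>P[:,2].max()-12]
        # sphere-ish dome fit: linear LSQ
        A=np.c_[2*P,np.ones(len(P))]; s=np.linalg.lstsq(A,(P**2).sum(1),rcond=None)[0]
        print(' lemon',np.argwhere(m).mean(0)[::-1].round(),'fit c',s[:3].round(),'topc',Q.mean(0).round(),'n',len(P),'z',P[:,2].min().round(),P[:,2].max().round())
    for m in comps(ok&(H>8)&(H<26)&(S>60)&(S<=170)&(V>120),200):
        P=W[m]; xy=P[:,:2].astype(np.float32); r=cv2.minAreaRect(xy)
        print(' tan',np.argwhere(m).mean(0)[::-1].round(),'rect',np.round(r[0],1),np.round(r[1],1),round(r[2],1),'z',np.percentile(P[:,2],[5,50,95]).round(1),'corners',cv2.boxPoints(r).round().tolist())
    for m in comps(ok&((H<6)|(H>174))&(S>150)&(V>60),200):
        P=W[m]; print(' red',P.min(0).round(),P.max(0).round())
    m=ok&(H>50)&(H<75)&(S>120); P=W[m&(W[...,2]>-60)]; 
    if len(P): print(' caddy rim',np.percentile(P,[1,99],axis=0).round().tolist())
    m=ok&(S<60)&(W[...,2]>30)&(W[...,2]<52)&(W[...,1]>0)&(W[...,0]>330)&(W[...,0]<600)
    for c in comps(cv2.dilate(m.astype(np.uint8),np.ones((5,5)))>0,300):
        P=W[c&m]; r=cv2.minAreaRect(P[:,:2].astype(np.float32)); print(' rack?',np.round(r[0]),np.round(r[1]),round(r[2],1),np.percentile(P[:,2],[5,50,95]).round())
    g=ok&(V<60)&(abs(W[...,2])<4); P=W[g]
    print(' granite x99.5',np.percentile(P[:,0],99.5).round(1), 'z',np.median(P[:,2]).round(1))
if __name__=='__main__':
    import sys
    for t in sys.argv[1:]: run(t.rstrip('0123456789'),t)
E
python3 seg.py scene0 side0
```

```text
scene
 lemon [313. 221.] fit c [488. -39.  -2.] topc [503. -47.  33.] n 626 z -1.0 41.0
 lemon [128. 240.] fit c [ 365. -380.   -3.] topc [ 383. -383.   32.] n 711 z -1.0 40.0
 lemon [183. 262.] fit c [ 494. -313.   -2.] topc [ 509. -317.   32.] n 799 z -1.0 40.0
 lemon [132. 276.] fit c [ 493. -405.   -1.] topc [ 506. -407.   32.] n 874 z -1.0 40.0
 lemon [403. 271.] fit c [ 594.  115. -115.] topc [ 595.  113. -109.] n 82 z -120.0 -103.0
 tan [240. 207.] rect [ 362.7 -135.4] [ 59.1 163.1] 16.1 z [ 8.3 10.3 16.1] corners [[312.0, -65.0], [357.0, -222.0], [414.0, -206.0], [369.0, -49.0]]
 tan [281. 237.] rect [ 498.1 -120.8] [168.7  49.7] 2.7 z [1.6 3.8 5.8] corners [[413.0, -100.0], [415.0, -150.0], [584.0, -142.0], [581.0, -92.0]]
 tan [226. 249.] rect [ 485.2 -229. ] [ 48. 170.] 87.6 z [1.6 3.9 5.8] corners [[399.0, -249.0], [569.0, -257.0], [571.0, -209.0], [401.0, -202.0]]
 red [204.  54.  -2.] [403. 233.  83.]
 caddy rim [[610.0, -266.0, -60.0], [806.0, 3.0, -42.0]]
 rack? [487. 270.] [ 91. 279.] 4.6 [38. 41. 46.]
 granite x99.5 601.5 z 0.9
side
 tan [443. 135.] rect [ 490.9 -41
[... 483 characters left out ...]
8.7 35.2] corners [[332.0, -419.0], [384.0, -434.0], [405.0, -359.0], [354.0, -344.0]]
 tan [350. 208.] rect [ 498.7 -122.9] [162.2  50. ] 3.3 z [1.7 4.  5.9] corners [[416.0, -103.0], [419.0, -153.0], [581.0, -143.0], [578.0, -93.0]]
 tan [417. 245.] rect [ 358.6 -146.2] [198.   55.3] 88.0 z [ 6.4 10.1 12.3] corners [[327.0, -244.0], [383.0, -246.0], [390.0, -48.0], [334.0, -46.0]]
 tan [315. 229.] rect [491.1 -44.6] [64.  53.3] 62.6 z [ 1.6 20.  35.2] corners [[453.0, -61.0], [500.0, -85.0], [530.0, -29.0], [482.0, -4.0]]
 red [285.  17.  -2.] [406. 139.  83.]
 caddy rim [[597.0, -261.0, -49.0], [799.0, 12.0, 1.0]]
 rack? [483. 269.] [ 90. 276.] 5.1 [38. 41. 46.]
 granite x99.5 593.1 z 0.9
```

```bash
cat > plan.py <<'E'
# usage: plan.py  x y z yaw [x y z yaw ...]  -> per call: turn z, shift x,y,z (scaled), from the present pose (or P=x,y,z,yaw)
from h import *
import sys,os
o=ctrl.get_obs(); M=R.from_rotvec(o['orientation']).as_matrix(); p=np.array(o['ee_pos']); yaw=np.degrees(np.arctan2(M[1,0],M[0,0]))
print('t',o['t'],'now',p.round(1),round(yaw,1),'w',round(o['width'],1),'F',np.round(o['ft_force'],1),'tilt z',M[:,2].round(3))
a=list(map(float,sys.argv[1:]))
for i in range(0,len(a),4):
    T=np.array(a[i:i+3]); dy=(a[i+3]-yaw+180)%360-180
    k=0
    while k<20:
        dy=(a[i+3]-yaw+180)%360-180; D=T-p
        if np.linalg.norm(D)<.5 and abs(dy)<.3: break
        c,s=np.cos(np.radians(yaw)),np.sin(np.radians(yaw))
        t=np.array([c*D[0]+s*D[1], s*D[0]-c*D[1], -D[2]])
        f=min(1,78/max(1e-6,abs(t).max()),40/max(1e-6,abs(dy)))
        ty=f*dy if abs(dy)*f<=40 else 40*np.sign(dy)
        t=t*f; q=np.round([-ty/180,*(t/80)],3)
        n=max(np.linalg.norm(t)/45,abs(ty)/8.3)
        print(q.tolist(),'rows',int(np.ceil(n)))
        p=p+f*D; yaw+=ty; k+=1
    print(' -> at',p.round(1),round(yaw,1))
E
python3 - <<'E'
from seg import *
im,d=load('scene0');W=cloud('scene',im,d)
for u,v in [(417,44),(412,75),(410,145),(369,50),(315,60)]: print(u,v,W[v,u].round())
m=(d>0)&(W[...,0]>380)&(W[...,0]<620)&(W[...,1]>-500)&(W[...,1]<420)&(W[...,2]>60); print(m.sum(), W[m].max(0) if m.any() else '')
E
python3 plan.py 460 330 160 90  470 -123 60 0
```

```text
417 44 [273. 366. 256.]
412 75 [289. 344. 191.]
410 145 [300. 343.  18.]
369 50 [ 28. 396. 189.]
315 60 [-177.  340.  126.]
250 [402.47932397 129.34111547  83.14052361]
t 0.1 now [195.1 593.3 241. ] 161.8 w 87.8 F [-0.   0.1  0.2] tilt z [-0.    -0.001 -1.   ]
[0.093, -0.975, -0.489, 0.237] rows 3
[0.085, -0.975, -0.169, 0.215] rows 2
[0.084, -0.975, 0.092, 0.212] rows 2
[0.089, -0.975, 0.363, 0.226] rows 2
[0.049, -0.457, 0.338, 0.123] rows 2
 -> at [460. 330. 160.] 90.0
[0.086, -0.975, 0.022, 0.215] rows 2
[0.09, -0.975, 0.294, 0.225] rows 2
[0.103, -0.975, 0.632, 0.256] rows 3
[0.11, -0.778, 0.975, 0.275] rows 3
[0.091, -0.331, 0.975, 0.227] rows 2
[0.02, -0.01, 0.231, 0.051] rows 1
 -> at [ 470. -123.   60.] -0.0
```

```bash
python3 plan.py 440 575 235 130  540 330 150 90  470 -123 60 0
```

```text
t 0.1 now [195.1 593.3 241. ] 161.8 w 87.8 F [-0.   0.1  0.2] tilt z [-0.    -0.001 -1.   ]
[0.058, -0.975, 0.242, 0.025] rows 2
[0.062, -0.975, 0.441, 0.026] rows 2
[0.057, -0.811, 0.577, 0.024] rows 2
 -> at [440. 575. 235.] 130.0
[0.069, -0.975, -0.313, 0.329] rows 2
[0.066, -0.975, -0.092, 0.315] rows 2
[0.066, -0.975, 0.11, 0.315] rows 2
[0.022, -0.307, 0.101, 0.104] rows 1
 -> at [540. 330. 150.] 90.0
[0.086, -0.975, -0.151, 0.194] rows 2
[0.086, -0.975, 0.115, 0.193] rows 2
[0.092, -0.975, 0.397, 0.207] rows 2
[0.109, -0.975, 0.78, 0.245] rows 3
[0.1, -0.603, 0.975, 0.225] rows 3
[0.027, -0.074, 0.305, 0.062] rows 1
 -> at [ 470. -123.   60.] 0.0
```

Request:
arm_command --rows '[0,0,0.06,-0.97,0.24,0.02,-1,0,0,0.06,-0.97,0.24,0.02,-1,0,0,0.06,-0.97,0.24,0.02,-1]'

```text
t: 0.4
ee_pos: [278.1, 587.1, 239.5]
orientation: [0.792, 3.039, -0.0]
ft_force: [-0.3, -0.1, -0.6]
width: 67.6
grasp_force: 0.0
```

Request:
arm_command --rows '[0,0,0.06,-0.97,0.44,0.02,-1,0,0,0.06,-0.97,0.44,0.02,-1,0,0,0.06,-0.97,0.44,0.02,-1]'

```text
t: 0.7
ee_pos: [363.0, 580.2, 237.9]
orientation: [1.074, 2.951, 0.0]
ft_force: [-0.3, 0.3, 0.2]
width: 43.1
grasp_force: 0.0
```

Request:
arm_command --rows '[0,0,0.06,-0.81,0.58,0.02,-1,0,0,0.06,-0.81,0.58,0.02,-1,0,0,0.06,-0.81,0.58,0.02,-1]'

```text
t: 1.0
ee_pos: [441.4, 574.5, 236.2]
orientation: [1.346, 2.838, -0.0]
ft_force: [0.2, -0.5, -0.4]
width: 19.7
grasp_force: 0.0
```

Request:
arm_command --rows '[0,0,0.07,-0.97,-0.31,0.33,-1,0,0,0.07,-0.97,-0.31,0.33,-1,0,0,0.07,-0.97,-0.31,0.33,-1]'

```text
t: 1.3
ee_pos: [468.0, 495.5, 208.3]
orientation: [-1.649, -2.673, 0.009]
ft_force: [-0.6, 1.0, -0.9]
width: 0.4
grasp_force: 0.0
```

Request:
arm_command --rows '[0,0,0.066,-0.97,-0.09,0.31,-1,0,0,0.066,-0.97,-0.09,0.31,-1,0,0,0.066,-0.97,-0.09,0.31,-1]'

```text
t: 1.6
ee_pos: [496.8, 424.5, 184.4]
orientation: [-1.915, -2.489, 0.006]
ft_force: [-0.1, -0.3, -1.0]
width: 0.5
grasp_force: 0.0
```

Request:
arm_command --rows '[0,0,0.066,-0.97,0.11,0.31,-1,0,0,0.066,-0.97,0.11,0.31,-1,0,0,0.066,-0.97,0.11,0.31,-1]'

```text
t: 1.9
ee_pos: [525.7, 352.7, 160.0]
orientation: [-2.162, -2.278, 0.004]
ft_force: [-0.3, 0.6, -0.2]
width: 0.4
grasp_force: 0.0
```

Request:
arm_command --rows '[0,0,0.02,-0.3,0.1,0.1,-1,0,0,0.02,-0.3,0.1,0.1,-1]'

```text
t: 2.1
ee_pos: [535.2, 330.9, 152.8]
orientation: [-2.231, -2.211, 0.001]
ft_force: [-0.7, 0.3, 0.2]
width: 0.6
grasp_force: 0.0
```

Request:
arm_command --rows '[0,0,0.086,-0.97,-0.15,0.19,-1,0,0,0.086,-0.97,-0.15,0.19,-1,0,0,0.086,-0.97,-0.15,0.19,-1]'

```text
t: 2.4
ee_pos: [521.0, 252.2, 137.4]
orientation: [-2.51, -1.888, 0.004]
ft_force: [-0.4, 0.2, 0.2]
width: 0.5
grasp_force: 0.0
```

Request:
arm_command --rows '[0,0,0.086,-0.97,0.11,0.19,-1,0,0,0.086,-0.97,0.11,0.19,-1,0,0,0.086,-0.97,0.11,0.19,-1]'

```text
t: 2.7
ee_pos: [509.0, 175.7, 122.5]
orientation: [-2.741, -1.534, 0.002]
ft_force: [-0.0, 0.4, -0.6]
width: 0.6
grasp_force: 0.0
```

Request:
arm_command --rows '[0,0,0.092,-0.97,0.4,0.0,-1,0,0,0.092,-0.97,0.4,0.0,-1,0,0,0.092,-0.97,0.4,0.0,-1]'

```text
t: 3.0
ee_pos: [497.1, 92.9, 123.2]
orientation: [-2.934, -1.123, -0.001]
ft_force: [0.1, 1.3, -0.6]
width: 0.2
grasp_force: 0.0
```

Request:
arm_command --rows '[0,0,0.11,-0.97,0.78,0.0,-1,0,0,0.11,-0.97,0.78,0.0,-1,0,0,0.11,-0.97,0.78,0.0,-1]'

```text
t: 3.3
ee_pos: [481.7, -6.9, 123.3]
orientation: [3.084, 0.598, 0.002]
ft_force: [0.5, 1.0, 0.4]
width: 0.7
grasp_force: 0.0
```

Request:
arm_command --rows '[0,0,0.1,-0.6,0.97,0.23,-1,0,0,0.1,-0.6,0.97,0.23,-1,0,0,0.1,-0.6,0.97,0.23,-1]'

```text
t: 3.6
ee_pos: [466.8, -96.7, 104.1]
orientation: [3.139, 0.11, 0.002]
ft_force: [0.7, -0.3, 0.2]
width: 0.3
grasp_force: 0.0
```

Request:
arm_command --rows '[0,0,0,0,0.32,0.5,-1,0,0,0,0,0.32,0.92,-1,0,0,0,0,0.32,0.92,-1]'

```text
t: 3.9
ee_pos: [466.8, -118.7, 27.8]
orientation: [-3.137, -0.12, 0.007]
ft_force: [-0.8, 0.9, 1.1]
width: 0.8
grasp_force: 0.0
```

Request:
arm_command --rows '[0,0,0,0,0,0.05,-1,0,0,0,0,0,0.08,-1,0,0,0,0,0,0.09,-1]'

```text
t: 4.2
ee_pos: [468.5, -120.1, 24.5]
orientation: [3.139, 0.116, 0.004]
ft_force: [0.4, 0.0, -0.3]
width: 0.3
grasp_force: 0.0
```

Request:
arm_command --rows '[0,0,0,0,0,0.01,-1,0,0,0,0,0,0.02,-1]'

```text
t: 4.4
ee_pos: [467.7, -120.6, 22.5]
orientation: [3.139, 0.113, 0.002]
ft_force: [0.5, -0.1, -0.5]
width: 0.5
grasp_force: 0.0
```

Request:
arm_command --rows '[0,0,0,0,0,0.01,-1,0,0,0,0,0,0.015,-1]'

```text
t: 4.6
ee_pos: [467.8, -120.6, 22.2]
orientation: [3.139, 0.112, 0.002]
ft_force: [-4.7, 3.7, 27.2]
width: 0.9
grasp_force: 13.7
```

Request:
arm_command --rows '[0,0,0,0,0,0.01,-1,0,0,0,0,0,0.01,-1]'

```text
t: 4.8
ee_pos: [467.8, -120.6, 22.1]
orientation: [3.139, 0.112, 0.003]
ft_force: [-6.0, 3.7, 32.7]
width: 0.9
grasp_force: 16.4
```

Request:
arm_command --rows '[0,0,0,0,0,-0.01,-1,0,0,0,0,0,-0.01,-1]'

```text
t: 5.0
ee_pos: [467.8, -120.6, 22.2]
orientation: [3.139, 0.112, 0.003]
ft_force: [-3.5, 2.6, 20.9]
width: 0.5
grasp_force: 10.6
```

Request:
arm_command --rows '[0,0,0,0.1,0,0,-1,0,0,0,0.2,0,0,-1,0,0,0,0.3,0,0,-1]'

```text
t: 5.3
ee_pos: [478.5, -117.7, 22.0]
orientation: [-3.134, -0.114, 0.04]
ft_force: [-42.3, -6.2, 67.6]
width: 0.6
grasp_force: 33.2
```

Request:
arm_command --rows '[0,0,0,0,0,-0.02,-1,0,0,0,0,0,-0.025,-1]'

```text
t: 5.5
ee_pos: [491.1, -119.2, 23.3]
orientation: [3.139, 0.112, 0.002]
ft_force: [0.5, 0.4, 0.0]
width: 0.4
grasp_force: 0.0
```

```bash
python3 - <<'E'
from h import *
grab('side','side1'); grab('scene','scene1')
E
python3 seg.py side1 scene1| grep -E 'tan|side|scene'; python3 plan.py
```

```text
side
 tan [442. 135.] rect [ 497.2 -395.8] [45.  47.9] 64.8 z [ 2.1 18.3 35.2] corners [[466.0, -406.0], [509.0, -426.0], [528.0, -386.0], [485.0, -365.0]]
 tan [413. 155.] rect [ 494.8 -317.5] [71.8 49.4] 62.9 z [ 2. 18. 35.] corners [[456.0, -338.0], [500.0, -361.0], [533.0, -297.0], [489.0, -274.0]]
 tan [403. 189.] rect [ 464.7 -230.2] [ 50.1 119.8] 87.9 z [2.  4.1 6.2] corners [[404.0, -253.0], [524.0, -257.0], [525.0, -207.0], [406.0, -203.0]]
 tan [362. 219.] rect [ 457.9 -112.5] [81.8 95.9] 43.9 z [1.5 4.  6.2] corners [[395.0, -106.0], [462.0, -175.0], [521.0, -119.0], [454.0, -50.0]]
 tan [417. 245.] rect [ 358.6 -146.7] [199.1  56. ] 87.7 z [ 6.4 10.  12.4] corners [[327.0, -245.0], [383.0, -247.0], [391.0, -48.0], [335.0, -46.0]]
 tan [315. 229.] rect [491.2 -44.4] [64.  53.4] 62.2 z [ 1.4 20.  35.2] corners [[453.0, -60.0], [500.0, -85.0], [530.0, -29.0], [483.0, -4.0]]
scene
 tan [286. 241.] rect [ 510.9 -118.8] [171.1  49.6] 2.2 z [1.6 3.9 5.7] corners [[424.0, -97.0], [426.0, -147.0], [597.0, -140.0], [595.0, -91.0]]
 tan [226. 249.] rect [ 484.6 -229. ] [ 48.5 168.7] 87.4 z [1.6 4.  5.8] corners [[399.0, -249.0], [568.0, -257.0], [570.0, -209.0], [401.0, -201.0]]
t 5.6 now [ 491.6 -119.1   22.8] 4.1 w 0.6 F [0.5 0.4 0.6] tilt z [ 0.001 -0.    -1.   ]
```

Request:
arm_command --rows '[0,0,0,-0.1,0,0.0,-1,0,0,0,-0.1,0,0.01,-1]'

```text
t: 5.8
ee_pos: [482.7, -119.6, 22.2]
orientation: [3.139, 0.113, 0.0]
ft_force: [-5.1, 0.2, 23.4]
width: 0.3
grasp_force: 11.7
```

Request:
arm_command --rows '[0,0,0,0.05,0,0.002,-1,0,0,0,0.1,0,0.002,-1,0,0,0,0.15,0,0.002,-1]'

```text
t: 6.1
ee_pos: [486.9, -118.2, 22.1]
orientation: [-3.136, -0.114, 0.025]
ft_force: [-29.4, -7.8, 45.3]
width: 0.6
grasp_force: 22.5
```

Request:
arm_command --rows '[0,0,0,0.08,0,-0.01,-1,0,0,0,0.16,0,-0.01,-1,0,0,0,0.24,0,-0.01,-1,0,0,0,0.32,0,-0.01,-1,0,0,0,0.4,0,-0.01,-1]'

```text
t: 6.6
ee_pos: [523.3, -115.8, 22.2]
orientation: [-3.138, -0.113, 0.013]
ft_force: [-13.2, -0.9, 19.7]
width: 0.4
grasp_force: 9.9
```

```bash
python3 - <<'E'
from h import *
grab('scene','scene2')
E
python3 seg.py scene2| grep -E 'tan|side|scene'; python3 plan.py
```

```text
scene
 tan [294. 248.] rect [ 539.2 -115.2] [170.   48.5] 1.4 z [1.4 3.8 5.7] corners [[454.0, -93.0], [455.0, -142.0], [625.0, -137.0], [624.0, -89.0]]
 tan [226. 249.] rect [ 484.5 -228.9] [ 48.8 171.3] 87.7 z [1.5 3.8 5.7] corners [[398.0, -250.0], [569.0, -257.0], [571.0, -208.0], [400.0, -201.0]]
t 6.65 now [ 525.3 -115.9   22.4] 4.1 w 0.3 F [-4.2  0.3  6.5] tilt z [-0.005  0.001 -1.   ]
```

Request:
arm_command --rows '[0,0,0,0.09,0,0.0,-1,0,0,0,0.18,0,0.0,-1,0,0,0,0.27,0,0.0,-1,0,0,0,0.36,0,0.0,-1,0,0,0,0.42,0,0.0,-1]'

```text
t: 7.15
ee_pos: [558.5, -113.6, 22.3]
orientation: [-3.139, -0.113, 0.008]
ft_force: [-10.4, 0.0, 16.0]
width: 0.9
grasp_force: 7.8
```

Request:
arm_command --rows '[0,0,0,0,0,-0.3,-1,0,0,0,0,0,-0.6,-1]'

```text
t: 7.35
ee_pos: [560.0, -113.6, 69.7]
orientation: [-3.139, -0.113, 0.003]
ft_force: [1.8, 0.7, -0.0]
width: 0.0
grasp_force: 0.0
```

```bash
python3 - <<'E'
from h import *
grab('scene','scene3');grab('side','side3')
E
python3 seg.py scene3 side3| grep -E 'tan|side|scene|caddy'; python3 plan.py 455 -230 40 -3
```

```text
scene
 tan [233. 208.] rect [ 360.1 -160.2] [110.1  41.7] 86.8 z [ 7.9 10.3 16.3] corners [[336.0, -214.0], [378.0, -216.0], [384.0, -106.0], [342.0, -104.0]]
 tan [226. 249.] rect [ 484.4 -229.3] [ 48.2 174.6] 88.2 z [1.4 3.8 5.7] corners [[396.0, -251.0], [571.0, -256.0], [572.0, -208.0], [398.0, -203.0]]
 tan [303. 254.] rect [ 575.9 -103.6] [167.6  67.3] 1.7 z [1.4 3.8 5.6] corners [[491.0, -72.0], [493.0, -140.0], [661.0, -135.0], [659.0, -67.0]]
 caddy rim [[610.0, -266.0, -60.0], [806.0, 4.0, -41.0]]
side
 tan [442. 135.] rect [ 495.6 -399.6] [55.1 46.9] 49.7 z [ 3.  18.  35.2] corners [[460.0, -405.0], [496.0, -436.0], [531.0, -394.0], [496.0, -363.0]]
 tan [413. 155.] rect [ 494.8 -317.2] [70.5 51.4] 61.3 z [ 1.8 18.2 34.9] corners [[455.0, -336.0], [500.0, -360.0], [534.0, -299.0], [489.0, -274.0]]
 tan [395. 183.] rect [ 485.2 -231.3] [ 50.8 162.8] 88.3 z [1.9 4.1 6.1] corners [[403.0, -254.0], [566.0, -259.0], [567.0, -208.0], [405.0, -203.0]]
 tan [317. 188.] rect [ 634.8 -145.8] [116.6 293.7] 62.9 z [1.5 3.8 5.7] corners [[478.0, -131.0], [739.0, -265.0], [792.0, -161.0], [531.0, -27.0]]
 tan [418. 245.] rect [ 358.6 -147.1] [199.1  55.6] 87.9 z [ 6.6 10.  12.2] corners [[327.0, -246.0], [383.0, -248.0], [390.0, -49.0], [335.0, -47.0]]
 tan [315. 229.] rect [491.5 -44.2] [63.2 54.3] 57.5 z [ 1.5 20.3 35. ] corners [[452.0, -56.0], [497.0, -85.0], [531.0, -32.0], [486.0, -3.0]]
 caddy rim [[596.0, -261.0, -47.0], [799.0, 14.0, 3.0]]
t 7.45 now [ 562.6 -114.2   72.5] 4.1 w 0.6 F [ 1.1 -0.9  0.2] tilt z [ 0.005 -0.001 -1.   ]
[0.027, -0.975, 0.908, 0.274] rows 3
[0.013, -0.432, 0.476, 0.132] rows 2
 -> at [ 455. -230.   40.] -3.0
```

Request:
arm_command --rows '[0,0,0.01,0.92,0.04,-0.1,1,0,0,0.01,0.92,0.04,-0.1,1,0,0,0.01,0.92,0.04,0.0,1,0,0,0.01,0.92,0.04,0.2,1,0,0,0.01,0.92,0.04,0.3,1]'

```text
t: 7.95
ee_pos: [631.2, -111.4, 43.1]
orientation: [-3.14, -0.063, 0.008]
ft_force: [-0.3, 0.2, 0.2]
width: 36.6
grasp_force: 0.0
```

```bash
python3 - <<'E'
from h import *
o=ctrl.get_obs();print(o['width']);im,d=grab('wrist','wrist1');p=ctrl.camera_params('wrist');print(np.round(p['tool_from_camera'],2).tolist(),np.round(p['camera_matrix'],1).tolist())
E
python3 plan.py 636 -112.5 1.5 2.2
```

```text
36.56834646460911
[[-0.0, -0.96, -0.3, 80.67], [1.0, -0.0, -0.0, 0.0], [0.0, -0.3, 0.96, -144.24], [0.0, 0.0, 0.0, 1.0]] [[371.6, 0.0, 320.6], [0.0, 371.6, 241.5], [0.0, 0.0, 1.0]]
t 8.0 now [ 630.6 -111.3   42.2] 2.3 w 41.0 F [-0.3 -0.6 -1.3] tilt z [-0.007  0.001 -1.   ]
[0.001, 0.067, 0.017, 0.509] rows 1
 -> at [ 636.  -112.5    1.5] 2.2
```

View pics/wrist1.png

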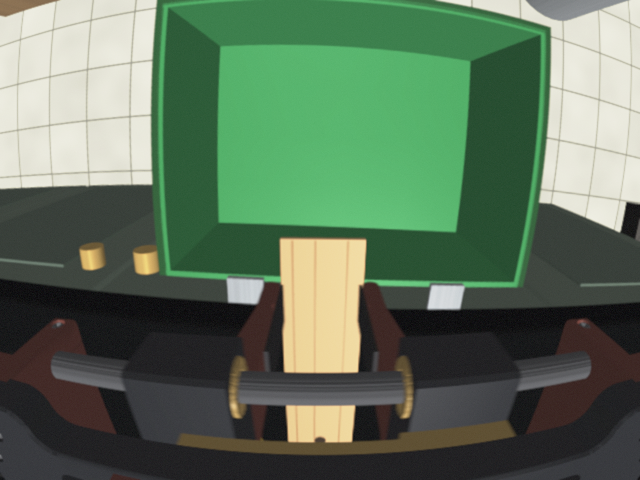

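The wrist view shows the board end sticking out over the caddy (columns 280–367, row 240), centred between the two opening fingers at columns 265 and 378.

Request:
arm_command --rows '[0,0,0,0.06,0.01,0,1,0,0,0,0.06,0.01,0,1,0,0,0,0.06,0.01,0,1,0,0,0,0.06,0.01,0,1,0,0,0,0.06,0.01,0,1]'

```text
t: 8.5
ee_pos: [639.2, -112.5, 46.8]
orientation: [3.141, 0.063, 0.001]
ft_force: [-0.1, 1.3, 0.6]
width: 81.2
grasp_force: 0.0
```

Request:
arm_command --rows '[0,0,0,0,0,0.25,1,0,0,0,0,0,0.49,1,0,0,0,0,0,0.49,1,0,0,0,0,0,0.49,0,0,0,0,0,0,0.49,-0.5]'

```text
t: 9.0
ee_pos: [639.4, -112.5, 7.5]
orientation: [3.141, 0.063, 0.001]
ft_force: [0.2, 0.6, 0.5]
width: 75.3
grasp_force: 0.0
```

Request:
arm_command --rows '[0,0,0,0,0,0,-1,0,0,0,0,0,0,-1,0,0,0,0,0,0,-1,0,0,0,0,0,0,-1,0,0,0,0,0,0,-1]'

```text
t: 9.5
ee_pos: [639.2, -112.5, 7.3]
orientation: [3.141, 0.063, 0.001]
ft_force: [-0.1, 0.2, 1.2]
width: 44.5
grasp_force: 30.0
```

Request:
arm_command --rows '[0,0,0,0,0,-0.2,-1,0,0,0,0,0,-0.4,-1,0,0,0,0,0,-0.7,-1,0,0,0,0,0,-1,-1,0,0,0,0,0,-1,-1]'

```text
t: 10.0
ee_pos: [641.8, -113.0, 92.0]
orientation: [3.139, 0.063, 0.012]
ft_force: [0.4, -0.1, 0.1]
width: 44.1
grasp_force: 30.0
```

Request:
arm_command --rows '[0,0,0,0,0,-0.3,-1,0,0,0,0,0,-0.5,-1,0,0,0,0,0,-0.5,-1]'

```text
t: 10.3
ee_pos: [640.6, -112.7, 129.6]
orientation: [3.14, 0.063, 0.007]
ft_force: [0.7, -0.6, 0.9]
width: 44.3
grasp_force: 30.0
```

```bash
cat > bd.py <<'E'
from seg import *
import sys
# board cloud in side & scene views within z window
def go(tag,z0,z1):
    n=tag.rstrip('0123456789'); im,d=load(tag); W=cloud(n,im,d); hsv=cv2.cvtColor(im,cv2.COLOR_RGB2HSV).astype(int); H,S,V=hsv[...,0],hsv[...,1],hsv[...,2]
    m=(d>0)&(H>8)&(H<27)&(S>50)&(S<=175)&(V>110)&(W[...,2]>z0)&(W[...,2]<z1)&(W[...,0]>350)&(W[...,0]<760)&(W[...,1]<460)&(W[...,1]>-420)
    for c in comps(m,120):
        P=W[c]; f=np.linalg.lstsq(np.c_[P[:,:2],np.ones(len(P))],P[:,2],rcond=None)[0]; r=cv2.minAreaRect(P[:,:2].astype(np.float32))
        print(tag,len(P),'rect',np.round(r[0],1),np.round(r[1],1),round(r[2],1),'x',np.percentile(P[:,0],[.5,99.5]).round(),'z',np.percentile(P[:,2],[2,50,98]).round(1),'slope',f[:2].round(3))
z0,z1=map(float,sys.argv[1:3])
for t in sys.argv[3:]: go(t,z0,z1)
E
python3 - <<'E'
from h import *
grab('scene','scene4');grab('side','side4')
E
python3 bd.py 60 200 scene4 side4;python3 plan.py
```

```text
scene4 252 rect [ 592.7 -151.3] [ 46.5 183.4] 67.2 x [501. 676.] z [122.7 125.  193.8] slope [ 0.151 -0.6  ]
scene4 385 rect [625.9 -97.1] [42.2 94.1] 60.9 x [581. 660.] z [123.6 125.8 156.3] slope [ 0.001 -0.204]
side4 1655 rect [ 577.7 -114.6] [ 54.4 162.8] 87.4 x [498. 656.] z [121.6 123.9 126. ] slope [ 0.007 -0.001]
t 10.4 now [ 639.  -112.4  127.1] 2.3 w 44.1 F [-0.9 -0.4 -1.1] tilt z [ 0. -0. -1.]
```

```bash
python3 plan.py 542.6 324.5 127 4.8 542.6 324.5 62 4.8
```

```text
t 10.4 now [ 639.  -112.4  127.1] 2.3 w 44.1 F [-0.9 -0.4 -1.1] tilt z [ 0. -0. -1.]
[-0.002, -0.174, -0.975, 0.0] rows 2
[-0.002, -0.167, -0.975, 0.0] rows 2
[-0.002, -0.159, -0.975, 0.0] rows 2
[-0.002, -0.151, -0.975, 0.0] rows 2
[-0.002, -0.144, -0.975, 0.0] rows 2
[-0.002, -0.09, -0.647, 0.0] rows 2
 -> at [542.6 324.5 127. ] 4.8
[-0.0, 0.0, 0.0, 0.812] rows 2
 -> at [542.6 324.5  62. ] 4.8
```

Request:
arm_command --rows '[0,0,0,-0.06,-0.3,0,-1,0,0,0,-0.12,-0.65,0,-1,0,0,-0.002,-0.17,-0.97,0,-1]'

```text
t: 10.7
ee_pos: [621.1, -34.7, 125.6]
orientation: [-3.14, -0.072, 0.004]
ft_force: [0.4, 0.5, -0.2]
width: 44.1
grasp_force: 30.0
```

Request:
arm_command --rows '[0,0,0,-0.06,-0.33,0,-1,0,0,0,-0.12,-0.65,0,-1,0,0,-0.002,-0.17,-0.97,0,-1]'

```text
t: 11.0
ee_pos: [603.9, 42.4, 125.6]
orientation: [3.14, 0.083, -0.004]
ft_force: [0.2, -0.4, -0.9]
width: 44.1
grasp_force: 30.0
```

Request:
arm_command --rows '[0,0,0,-0.06,-0.33,0,-1,0,0,0,-0.12,-0.65,0,-1,0,0,-0.002,-0.16,-0.97,0,-1]'

```text
t: 11.3
ee_pos: [586.9, 119.1, 125.6]
orientation: [3.14, 0.093, -0.004]
ft_force: [0.6, 0.5, -0.8]
width: 44.3
grasp_force: 30.0
```

Request:
arm_command --rows '[0,0,0,-0.06,-0.33,0,-1,0,0,0,-0.12,-0.65,0,-1,0,0,-0.003,-0.15,-0.97,0,-1]'

```text
t: 11.6
ee_pos: [570.3, 195.7, 125.6]
orientation: [3.139, 0.108, -0.004]
ft_force: [0.1, -0.2, 0.2]
width: 44.7
grasp_force: 30.0
```

Request:
arm_command --rows '[0,0,0,-0.05,-0.33,0,-1,0,0,0,-0.1,-0.65,0,-1,0,0,-0.003,-0.15,-0.97,0,-1]'

```text
t: 11.9
ee_pos: [553.3, 272.3, 125.6]
orientation: [3.138, 0.123, -0.003]
ft_force: [0.0, -0.2, 0.5]
width: 44.2
grasp_force: 30.0
```

Request:
arm_command --rows '[0,0,0,-0.04,-0.3,0,-1,0,0,0,-0.09,-0.55,0,-1,0,0,-0.002,-0.09,-0.65,0,-1,0,0,-0.002,-0.09,-0.65,0,-1]'

```text
t: 12.3
ee_pos: [542.6, 323.4, 126.1]
orientation: [3.138, 0.135, -0.002]
ft_force: [0.6, -0.6, -0.8]
width: 44.4
grasp_force: 30.0
```

```bash
python3 - <<'E'
from h import *
grab('scene','scene5');grab('side','side5')
E
python3 bd.py 60 200 scene5 side5;python3 plan.py 542.6 324.5 62 4.8
```

```text
scene5 386 rect [465.5 315.9] [139.3  50.5] 0.8 x [403. 532.] z [119.4 122.  124.2] slope [0.009 0.006]
scene5 139 rect [548.3 333.3] [35.  67.7] 43.0 x [517. 565.] z [119.2 122.5 138.5] slope [-0.036 -0.138]
side5 4338 rect [479.8 316.6] [159.8  47.6] 4.0 x [401. 558.] z [119.5 121.6 123.7] slope [0.005 0.002]
t 12.4 now [543.  322.1 126.4] 4.8 w 44.3 F [-0.3  0.1 -0.5] tilt z [-0.001 -0.001 -1.   ]
[0.0, -0.002, -0.03, 0.805] rows 2
 -> at [542.6 324.5  62. ] 4.8
```

Request:
arm_command --rows '[0,0,0,0,-0.03,0.3,-1,0,0,0,0,-0.03,0.6,-1,0,0,0,0,-0.03,0.8,-1,0,0,0,0,-0.03,0.86,-1,0,0,0,0,-0.03,0.86,-1]'

```text
t: 12.9
ee_pos: [542.8, 324.5, 57.7]
orientation: [3.138, 0.131, -0.002]
ft_force: [0.0, 1.1, 0.9]
width: 44.1
grasp_force: 30.0
```

Request:
arm_command --rows '[0,0,0,0,0,0.01,-1,0,0,0,0,0,0.025,-1,0,0,0,0,0,0.025,-1]'

```text
t: 13.2
ee_pos: [543.3, 325.5, 57.1]
orientation: [-3.138, -0.132, -0.002]
ft_force: [0.6, -0.2, -0.9]
width: 44.3
grasp_force: 30.0
```

Request:
arm_command --rows '[0,0,0,0,0,0.01,-1,0,0,0,0,0,0.012,-1,0,0,0,0,0,0.012,-1]'

```text
t: 13.5
ee_pos: [542.9, 325.3, 55.5]
orientation: [-3.139, -0.133, -0.0]
ft_force: [-0.0, 0.2, -0.6]
width: 44.4
grasp_force: 30.0
```

Request:
arm_command --rows '[0,0,0,0,0,0.01,-1,0,0,0,0,0,0.012,-1,0,0,0,0,0,0.012,-1]'

```text
t: 13.8
ee_pos: [542.9, 325.3, 54.3]
orientation: [3.139, 0.132, -0.0]
ft_force: [-0.8, 0.1, -0.7]
width: 44.2
grasp_force: 30.0
```

Request:
arm_command --rows '[0,0,0,0,0,0.01,-1,0,0,0,0,0,0.012,-1,0,0,0,0,0,0.012,-1]'

```text
t: 14.1
ee_pos: [542.9, 325.2, 53.4]
orientation: [3.139, 0.132, -0.0]
ft_force: [-0.3, -0.1, 0.4]
width: 44.5
grasp_force: 30.0
```

Request:
arm_command --rows '[0,0,0,0,0,0.01,-1,0,0,0,0,0,0.01,0.5,0,0,0,0,0,0.01,0.5,0,0,0,0,0,0.01,0.5,0,0,0,0,0,0.01,0.5]'

```text
t: 14.6
ee_pos: [543.0, 325.3, 52.7]
orientation: [-3.139, -0.132, -0.0]
ft_force: [0.0, -0.2, -0.1]
width: 65.5
grasp_force: 0.0
```

Request:
arm_command --rows '[0,0,0,0,0,0,0.5,0,0,0,0.2,0,-0.3,0.5,0,0,0,0.4,0,-0.8,0.5,0,0,0,0.5,0,-1,0.5]'

```text
t: 15.0
ee_pos: [585.5, 329.6, 136.2]
orientation: [-3.137, -0.132, -0.007]
ft_force: [0.0, 1.1, 0.2]
width: 65.6
grasp_force: 0.0
```

```bash
python3 - <<'E'
from h import *
grab('scene','scene6');grab('side','side6')
E
python3 bd.py 35 70 scene6 side6;python3 plan.py 560 100 133 4 455 -230 60 -3 455 -230 27 -3
```

```text
scene6 664 rect [480.1 327.4] [166.5  63.4] 2.9 x [402. 563.] z [45.5 48.9 51.2] slope [0.001 0.003]
side6 3812 rect [480.6 320.1] [160.6  46.1] 3.9 x [401. 559.] z [45.9 48.2 50.4] slope [-0.001  0.001]
t 15.1 now [585.5 329.6 135.8] 4.8 w 65.7 F [ 0.1 -0.2  0.1] tilt z [ 0.006  0.003 -1.   ]
[0.002, -0.192, 0.975, 0.012] rows 2
[0.002, -0.187, 0.975, 0.012] rows 2
[0.001, -0.166, 0.886, 0.011] rows 2
 -> at [560. 100. 133.] 4.0
[0.009, -0.387, 0.975, 0.221] rows 2
[0.009, -0.354, 0.975, 0.219] rows 2
[0.009, -0.322, 0.975, 0.216] rows 2
[0.009, -0.291, 0.975, 0.214] rows 2
[0.002, -0.051, 0.191, 0.042] rows 1
 -> at [ 455. -230.   60.] -3.0
[-0.0, 0.0, -0.0, 0.412] rows 1
 -> at [ 455. -230.   27.] -3.0
```

Request:
arm_command --rows '[0,0,0.002,-0.19,0.97,0.01,-1,0,0,0.002,-0.19,0.97,0.01,-1,0,0,0.002,-0.19,0.97,0.01,-1]'

```text
t: 15.4
ee_pos: [571.8, 246.5, 129.9]
orientation: [3.137, 0.119, -0.007]
ft_force: [-1.0, -0.1, -0.7]
width: 45.2
grasp_force: 0.0
```

Request:
arm_command --rows '[0,0,0.002,-0.19,0.97,0.01,-1,0,0,0.002,-0.19,0.97,0.01,-1,0,0,0.002,-0.19,0.97,0.01,-1]'

```text
t: 15.7
ee_pos: [563.3, 169.0, 129.7]
orientation: [3.139, 0.109, -0.005]
ft_force: [-0.5, 0.3, -0.3]
width: 21.1
grasp_force: 0.0
```

Request:
arm_command --rows '[0,0,0.002,-0.17,0.89,0.01,-1,0,0,0.002,-0.17,0.89,0.01,-1,0,0,0.002,-0.17,0.89,0.01,-1]'

```text
t: 16.0
ee_pos: [555.8, 98.5, 129.4]
orientation: [3.14, 0.099, -0.003]
ft_force: [-0.2, 0.2, -0.1]
width: 0.9
grasp_force: 0.0
```

Request:
arm_command --rows '[0,0,0.009,-0.38,0.97,0,-1,0,0,0.009,-0.38,0.97,0,-1,0,0,0.009,-0.38,0.97,0,-1]'

```text
t: 16.3
ee_pos: [530.2, 19.1, 129.6]
orientation: [3.141, 0.055, -0.003]
ft_force: [-0.7, 0.8, -0.3]
width: 0.3
grasp_force: 0.0
```

Request:
arm_command --rows '[0,0,0.009,-0.35,0.97,0,-1,0,0,0.009,-0.35,0.97,0,-1,0,0,0.009,-0.35,0.97,0,-1]'

```text
t: 16.6
ee_pos: [506.1, -59.2, 129.9]
orientation: [-3.141, -0.011, 0.001]
ft_force: [-0.5, 0.5, -0.5]
width: 0.4
grasp_force: 0.0
```

Request:
arm_command --rows '[0,0,0.009,-0.32,0.97,0.2,-1,0,0,0.009,-0.32,0.97,0.2,-1,0,0,0.009,-0.32,0.97,0.2,-1]'

```text
t: 16.9
ee_pos: [481.4, -137.0, 113.4]
orientation: [-3.141, 0.033, 0.001]
ft_force: [-0.4, 0.6, -0.6]
width: 0.5
grasp_force: 0.0
```

Request:
arm_command --rows '[0,0,0.009,-0.29,0.97,0.5,-1,0,0,0.009,-0.29,0.97,0.5,-1,0,0,0.009,-0.29,0.97,0.5,-1,0,0,0.009,-0.29,0.97,0.5,-1]'

```text
t: 17.3
ee_pos: [457.6, -212.5, 73.8]
orientation: [-3.14, 0.076, 0.0]
ft_force: [0.3, 0.7, 0.3]
width: 0.2
grasp_force: 0.0
```

```bash
python3 plan.py 455 -230 27 -3
```

```text
t 17.3 now [ 457.6 -212.5   73.8] -2.8 w 0.2 F [0.3 0.7 0.3] tilt z [-0.     0.001 -1.   ]
[0.001, -0.022, 0.221, 0.586] rows 2
 -> at [ 455. -230.   27.] -3.0
```

Request:
arm_command --rows '[0,0,0,-0.02,0.22,0.3,-1,0,0,0,-0.02,0.22,0.55,-1,0,0,0,-0.02,0.22,0.62,-1,0,0,0,-0.02,0.22,0.62,-1]'

```text
t: 17.7
ee_pos: [454.8, -229.4, 24.5]
orientation: [-3.14, 0.072, 0.001]
ft_force: [-0.2, -0.5, 0.4]
width: 0.3
grasp_force: 0.0
```

Request:
arm_command --rows '[0,0,0,0,0,0.01,-1,0,0,0,0,0,0.01,-1]'

```text
t: 17.9
ee_pos: [455.1, -230.7, 24.8]
orientation: [3.14, -0.073, 0.002]
ft_force: [0.4, 0.1, 0.2]
width: 0.3
grasp_force: 0.0
```

Request:
arm_command --rows '[0,0,0,0,0,0.015,-1,0,0,0,0,0,0.015,-1]'

```text
t: 18.1
ee_pos: [454.5, -231.0, 23.1]
orientation: [3.14, -0.075, 0.001]
ft_force: [0.4, -0.1, 0.2]
width: 0.5
grasp_force: 0.0
```

Request:
arm_command --rows '[0,0,0,0,0,0.01,-1,0,0,0,0,0,0.01,-1]'

```text
t: 18.3
ee_pos: [454.4, -231.1, 22.4]
orientation: [3.141, -0.075, 0.001]
ft_force: [-0.9, 2.0, 6.1]
width: 0.6
grasp_force: 3.1
```

Request:
arm_command --rows '[0,0,0,0.08,0,0.003,-1,0,0,0,0.16,0,0.003,-1,0,0,0,0.24,0,0.003,-1,0,0,0,0.32,0,0.003,-1,0,0,0,0.4,0,0.003,-1]'

```text
t: 18.8
ee_pos: [482.3, -231.5, 22.2]
orientation: [-3.138, 0.074, 0.012]
ft_force: [-14.8, 0.6, 23.4]
width: 0.6
grasp_force: 11.1
```

```bash
python3 - <<'E'
from h import *
grab('scene','scene7')
E
python3 bd.py -3 7 scene7;python3 plan.py
```

```text
scene7 1036 rect [ 511.7 -228.4] [ 48.8 171.7] 88.0 x [432. 595.] z [0.5 3.9 6.1] slope [0.002 0.009]
t 18.85 now [ 484.1 -231.9   22.3] -2.7 w 0.6 F [-6.4  1.8 12.2] tilt z [-0.005  0.002 -1.   ]
```

Request:
arm_command --rows '[0,0,0,0.1,0,0,-1,0,0,0,0.2,0,0,-1,0,0,0,0.3,0,0,-1,0,0,0,0.4,0,0,-1,0,0,0,0.5,0,0,-1]'

```text
t: 19.35
ee_pos: [523.2, -233.8, 22.3]
orientation: [-3.139, 0.075, 0.01]
ft_force: [-12.4, 0.4, 18.2]
width: 0.6
grasp_force: 9.1
```

Request:
arm_command --rows '[0,0,0,0.1,0,0,-1,0,0,0,0.17,0,0,-1,0,0,0,0.24,0,0,-1,0,0,0,0.24,0,0,-1]'

```text
t: 19.75
ee_pos: [544.2, -235.2, 22.3]
orientation: [-3.14, 0.075, 0.004]
ft_force: [-6.7, 1.8, 12.9]
width: 0.2
grasp_force: 6.5
```

Request:
arm_command --rows '[0,0,0,0,0,-0.2,-1,0,0,0,0,0,-0.6,-1,0,0,0,0,0,-0.6,-1]'

```text
t: 20.05
ee_pos: [547.9, -236.6, 73.6]
orientation: [3.138, -0.075, 0.01]
ft_force: [-0.5, 0.0, -0.3]
width: 0.4
grasp_force: 0.0
```

```bash
python3 - <<'E'
from h import *
grab('scene','scene8');grab('side','side8')
E
python3 bd.py -3 7 scene8 side8;python3 plan.py 635 -232 47 -2.5
```

```text
scene8 1379 rect [ 574.1 -232.1] [ 48.8 168.3] 89.2 x [495. 657.] z [1.  3.8 6. ] slope [0.001 0.007]
side8 1331 rect [ 575.  -235.2] [ 52.1 162.2] 88.3 x [495. 654.] z [1.1 4.1 6.5] slope [ 0.    -0.003]
t 20.15 now [ 546.  -235.7   70.8] -2.7 w 0.0 F [0.5 0.  0.1] tilt z [ 0.002 -0.001 -1.   ]
[-0.001, 0.975, -0.087, 0.262] rows 2
[-0.0, 0.134, -0.011, 0.036] rows 1
 -> at [ 635. -232.   47.] -2.5
```

Request:
arm_command --rows '[0,0,-0.005,0.5,-0.03,0,1,0,0,-0.005,1,-0.05,0,1,0,0,-0.005,1,-0.05,0,1,0,0,-0.005,1,-0.05,0,1,0,0,-0.005,1,-0.05,0,1]'

```text
t: 20.65
ee_pos: [623.5, -234.7, 68.4]
orientation: [-3.14, 0.05, 0.005]
ft_force: [-1.2, 0.0, -0.4]
width: 36.8
grasp_force: 0.0
```

Request:
arm_command --rows '[0,0,0,0.13,0,0,1,0,0,0,0.13,0,0.2,1,0,0,0,0.13,0,0.3,1,0,0,0,0.13,0,0.3,1,0,0,0,0.13,0,0.3,1]'

```text
t: 21.15
ee_pos: [635.2, -235.3, 44.8]
orientation: [-3.141, 0.05, 0.002]
ft_force: [-0.5, -0.7, 0.5]
width: 77.1
grasp_force: 0.0
```

```bash
python3 plan.py 636 -234.5 6 -1.8; python3 - <<'E'
from h import *
grab('wrist','wrist2')
E
```

```text
t 21.15 now [ 635.2 -235.3   44.8] -1.8 w 77.1 F [-0.5 -0.7  0.5] tilt z [-0.001  0.001 -1.   ]
[-0.0, 0.01, -0.01, 0.485] rows 1
 -> at [ 636.  -234.5    6. ] -1.8
```

View pics/wrist2.png

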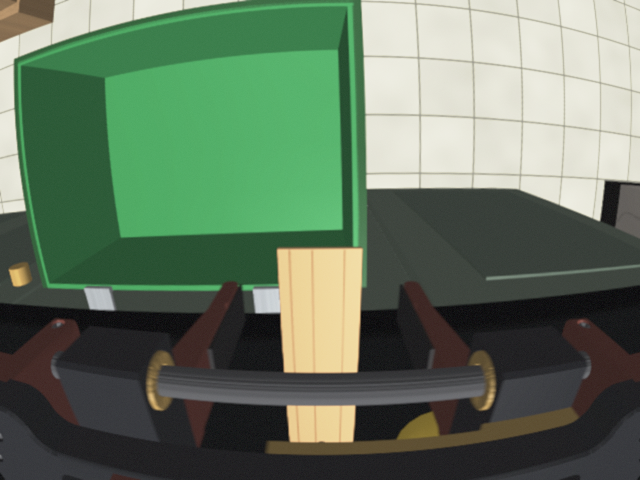

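The board end (columns 278–362) lies well between the open fingers. I'll go down and grip it.

Request:
arm_command --rows '[0,0,0,0.02,0,0.25,1,0,0,0,0.02,0,0.49,1,0,0,0,0.02,0,0.49,1,0,0,0,0.02,0,0.49,0,0,0,0,0.02,0,0.49,-1]'

```text
t: 21.7
ee_pos: [637.8, -235.7, 6.9]
orientation: [3.141, -0.05, 0.001]
ft_force: [0.1, -0.2, -0.1]
width: 75.2
grasp_force: 0.0
```

Request:
arm_command --rows '[0,0,0,0,0,0,-1,0,0,0,0,0,0,-1,0,0,0,0,0,0,-1,0,0,0,0,0,0,-1,0,0,0,0,0,0,-1]'

```text
t: 22.2
ee_pos: [637.6, -235.6, 6.6]
orientation: [3.141, -0.05, 0.001]
ft_force: [0.5, -0.1, 0.9]
width: 44.2
grasp_force: 30.0
```

Request:
arm_command --rows '[0,0,0,0,0,-0.2,-1,0,0,0,0,0,-0.4,-1,0,0,0,0,0,-0.7,-1,0,0,0,0,0,-1,-1,0,0,0,0,0,-1,-1]'

```text
t: 22.7
ee_pos: [640.2, -236.6, 91.7]
orientation: [3.138, -0.05, 0.012]
ft_force: [0.2, -0.4, -0.4]
width: 44.0
grasp_force: 30.0
```

Request:
arm_command --rows '[0,0,0,0,0,-0.3,-1,0,0,0,0,0,-0.5,-1,0,0,0,0,0,-0.5,-1,0,0,0,0,0,-0.5,-1]'

```text
t: 23.1
ee_pos: [637.4, -235.5, 126.5]
orientation: [3.141, -0.05, 0.001]
ft_force: [0.6, -0.1, 0.2]
width: 44.0
grasp_force: 30.0
```

```bash
python3 - <<'E'
from h import *
grab('side','side9')
E
python3 bd.py 60 200 side9; python3 plan.py 551 225 127 4.8
```

```text
side9 1380 rect [ 575.2 -235.5] [ 54.2 161.2] 85.5 x [496. 652.] z [121.1 123.4 125.5] slope [0.006 0.006]
t 23.15 now [ 637.  -235.3  125.7] -1.8 w 44.1 F [ 1.2  0.3 -0.7] tilt z [-0.001  0.    -1.   ]
[-0.006, -0.214, -0.975, -0.003] rows 2
[-0.006, -0.194, -0.975, -0.003] rows 2
[-0.006, -0.175, -0.975, -0.003] rows 2
[-0.006, -0.155, -0.975, -0.003] rows 2
[-0.006, -0.135, -0.975, -0.003] rows 2
[-0.006, -0.106, -0.893, -0.002] rows 2
 -> at [551. 225. 127.] 4.8
```

Request:
arm_command --rows '[0,0,-0.002,-0.07,-0.3,0,-1,0,0,-0.004,-0.14,-0.65,0,-1,0,0,-0.006,-0.21,-0.97,0,-1]'

```text
t: 23.45
ee_pos: [621.9, -156.5, 124.8]
orientation: [-3.141, 0.021, 0.004]
ft_force: [0.6, 0.0, 0.3]
width: 44.2
grasp_force: 30.0
```

Request:
arm_command --rows '[0,0,-0.002,-0.06,-0.33,0,-1,0,0,-0.004,-0.13,-0.65,0,-1,0,0,-0.006,-0.19,-0.97,0,-1]'

```text
t: 23.75
ee_pos: [607.8, -78.5, 125.0]
orientation: [-3.141, -0.009, 0.003]
ft_force: [0.1, 0.1, -0.5]
width: 44.2
grasp_force: 30.0
```

Request:
arm_command --rows '[0,0,-0.002,-0.06,-0.33,0,-1,0,0,-0.004,-0.12,-0.65,0,-1,0,0,-0.006,-0.18,-0.97,0,-1]'

```text
t: 24.05
ee_pos: [593.0, -1.1, 125.1]
orientation: [-3.141, -0.039, 0.003]
ft_force: [-0.0, 0.0, -0.5]
width: 44.4
grasp_force: 30.0
```

Request:
arm_command --rows '[0,0,-0.002,-0.05,-0.33,0,-1,0,0,-0.004,-0.1,-0.65,0,-1,0,0,-0.006,-0.16,-0.97,0,-1]'

```text
t: 24.35
ee_pos: [578.4, 76.1, 125.1]
orientation: [3.141, 0.069, -0.003]
ft_force: [0.2, -0.2, -0.3]
width: 44.0
grasp_force: 30.0
```

Request:
arm_command --rows '[0,0,-0.002,-0.05,-0.33,0,-1,0,0,-0.004,-0.09,-0.65,0,-1,0,0,-0.006,-0.14,-0.97,0,-1]'

```text
t: 24.65
ee_pos: [563.8, 153.0, 125.1]
orientation: [3.14, 0.098, -0.003]
ft_force: [-1.1, -0.1, 1.0]
width: 44.3
grasp_force: 30.0
```

Request:
arm_command --rows '[0,0,-0.002,-0.04,-0.3,0,-1,0,0,-0.004,-0.08,-0.6,0,-1,0,0,-0.006,-0.11,-0.9,0,-1,0,0,-0.006,-0.11,-0.9,0,-1]'

```text
t: 25.05
ee_pos: [550.5, 225.6, 125.2]
orientation: [3.139, 0.132, -0.002]
ft_force: [0.2, 0.7, -0.8]
width: 43.9
grasp_force: 30.0
```

```bash
python3 - <<'E'
from h import *
grab('side','side10')
E
python3 bd.py 60 200 side10; python3 plan.py 551 225 57 4.8
```

```text
side10 3463 rect [488.3 219.1] [160.8  47.8] 4.5 x [409. 566.] z [119.5 121.6 123.7] slope [0.003 0.004]
t 25.1 now [550.6 224.3 125.2] 4.8 w 44.3 F [-0.2  0.7  0.4] tilt z [-0.002 -0.001 -1.   ]
[-0.0, 0.005, -0.009, 0.853] rows 2
 -> at [551. 225.  57.] 4.8
```

Request:
arm_command --rows '[0,0,0,0,0,0.3,-1,0,0,0,0,0,0.6,-1,0,0,0,0,0,0.8,-1,0,0,0,0,0,0.88,-1,0,0,0,0,0,0.88,-1]'

```text
t: 25.6
ee_pos: [551.0, 222.7, 54.9]
orientation: [3.138, 0.126, -0.003]
ft_force: [0.5, -0.1, -0.7]
width: 44.0
grasp_force: 30.0
```

Request:
arm_command --rows '[0,0,0,0,0,0.01,-1,0,0,0,0,0,0.015,-1,0,0,0,0,0,0.015,-1]'

```text
t: 25.9
ee_pos: [552.0, 223.7, 55.6]
orientation: [-3.139, -0.128, -0.002]
ft_force: [0.1, -0.5, 0.4]
width: 44.1
grasp_force: 30.0
```

Request:
arm_command --rows '[0,0,0,0,0,0.01,-1,0,0,0,0,0,0.01,-1,0,0,0,0,0,0.01,-1]'

```text
t: 26.2
ee_pos: [551.6, 223.6, 54.2]
orientation: [-3.139, -0.128, -0.0]
ft_force: [0.4, 0.1, -0.3]
width: 44.3
grasp_force: 30.0
```

Request:
arm_command --rows '[0,0,0,0,0,0.01,-1,0,0,0,0,0,0.016,-1,0,0,0,0,0,0.016,-1]'

```text
t: 26.5
ee_pos: [551.5, 223.5, 52.6]
orientation: [3.139, 0.128, -0.0]
ft_force: [0.3, -0.1, -1.0]
width: 44.4
grasp_force: 30.0
```

Request:
arm_command --rows '[0,0,0,0,0,0.008,-1,0,0,0,0,0,0.008,0.5,0,0,0,0,0,0.008,0.5,0,0,0,0,0,0.008,0.5,0,0,0,0,0,0.008,0.5]'

```text
t: 27.0
ee_pos: [551.6, 223.5, 52.1]
orientation: [-3.139, -0.128, -0.0]
ft_force: [-0.1, -0.2, -0.2]
width: 65.4
grasp_force: 0.0
```

Request:
arm_command --rows '[0,0,0,0,0,0,0.5,0,0,0,0.2,0,-0.3,0.5,0,0,0,0.4,0,-0.8,0.5,0,0,0,0.5,0,-1,0.5]'

```text
t: 27.4
ee_pos: [594.2, 227.4, 135.5]
orientation: [-3.137, -0.127, -0.008]
ft_force: [1.3, 0.0, 0.8]
width: 65.9
grasp_force: 0.0
```

```bash
python3 - <<'E'
from h import *
grab('side','side11');grab('scene','scene11')
E
python3 bd.py 35 70 side11; python3 seg.py scene11 side11 | grep -E 'lemon|tan|red'; python3 plan.py
```

```text
side11 3107 rect [489.1 217.8] [161.1  46.1] 4.7 x [409. 568.] z [46.  48.4 50.6] slope [-0.001 -0.005]
side11 3817 rect [480.4 320.1] [160.7  46. ] 4.0 x [401. 559.] z [46.  48.2 50.4] slope [-0.    -0.003]
 lemon [313. 221.] fit c [489. -39.  -2.] topc [504. -48.  32.] n 627 z -2.0 39.0
 lemon [108. 240.] fit c [ 345. -413.   -2.] topc [ 361. -415.   33.] n 711 z -1.0 41.0
 lemon [183. 262.] fit c [ 494. -313.   -2.] topc [ 510. -318.   32.] n 801 z -1.0 39.0
 lemon [132. 276.] fit c [ 492. -405.   -1.] topc [ 506. -407.   32.] n 873 z -1.0 41.0
 lemon [403. 271.] fit c [ 594.  114. -113.] topc [ 594.  113. -109.] n 81 z -120.0 -103.0
 tan [464. 166.] rect [520.8 327.2] [ 78.9 316.6] 47.8 z [45.2 48.8 51. ] corners [[377.0, 404.0], [612.0, 192.0], [665.0, 250.0], [430.0, 463.0]]
 tan [419. 174.] rect [447.  251.6] [245.6 123.9] 4.4 z [44.9 48.7 50.7] corners [[320.0, 304.0], [329.0, 180.0], [574.0, 199.0], [565.0, 323.0]]
 tan [242. 206.] rect [ 349.7 -132.8] [160.5  65.4] 88.4 z [ 8.3 10.4 15.9] corners [[315.0, -212.0], [380.0, -214.0], [385.0, -53.0], [319.0, -52.0]]
 red [201. 
[... 195 characters left out ...]
 rect [ 358.6 -146.5] [200.7  55.4] 88.2 z [ 6.6 10.  12.3] corners [[328.0, -246.0], [383.0, -248.0], [389.0, -47.0], [334.0, -45.0]]
 tan [315. 229.] rect [491.1 -44.3] [63.5 53.1] 60.2 z [ 1.4 20.  34.9] corners [[452.0, -59.0], [498.0, -85.0], [530.0, -30.0], [484.0, -4.0]]
 tan [192. 313.] rect [502.  211.6] [185.8  60.5] 4.5 z [46.2 48.3 50.2] corners [[407.0, 234.0], [412.0, 174.0], [597.0, 189.0], [592.0, 249.0]]
 tan [131. 363.] rect [497.1 318. ] [193.8  52.1] 3.8 z [46.1 48.2 50. ] corners [[399.0, 338.0], [402.0, 286.0], [596.0, 298.0], [592.0, 350.0]]
 red [285.  16.  -2.] [416. 139.  84.]
t 27.5 now [594.2 227.5 135.1] 4.6 w 66.2 F [-0.3  0.2  0.3] tilt z [ 0.006  0.002 -1.   ]
```

View pics/side11.png

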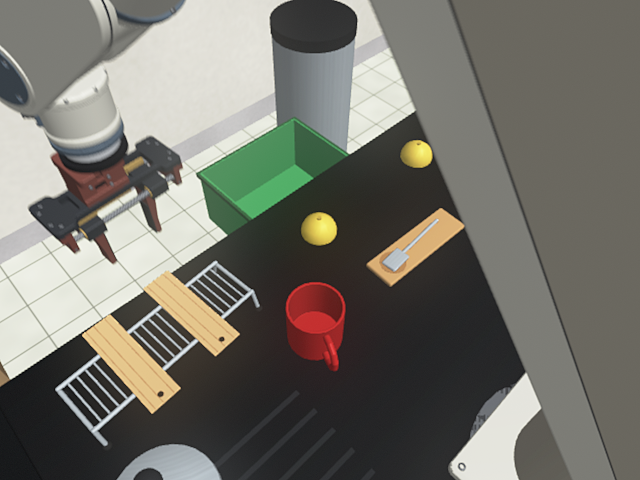

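```bash
cat > lem.py <<'E'
from seg import *
from scipy.optimize import least_squares
import sys
def lem(tags,zmin=2):
    P=[]
    for tag in tags:
        n=tag.rstrip('0123456789'); im,d=load(tag); W=cloud(n,im,d); hsv=cv2.cvtColor(im,cv2.COLOR_RGB2HSV).astype(int); H,S,V=hsv[...,0],hsv[...,1],hsv[...,2]
        m=(d>0)&(H>20)&(H<34)&(S>115)&(V>80)&(W[...,2]>4)&(W[...,2]<42)&(W[...,0]>250)&(W[...,0]<640)&(W[...,1]<50)&(W[...,1]>-600)
        m&=cv2.erode(m.astype(np.uint8),np.ones((3,3)))>0
        P.append(W[m])
    P=np.vstack(P); img=np.zeros((1200,900),np.uint8); img[np.clip(P[:,1]+700,0,1199).astype(int),P[:,0].astype(int)]=1
    n,l,s,_=cv2.connectedComponentsWithStats(cv2.dilate(img,np.ones((7,7))))
    for i in range(1,n):
        if s[i,4]<600: continue
        Q=P[l[np.clip(P[:,1]+700,0,1199).astype(int),P[:,0].astype(int)]==i]
        f=lambda c:(np.hypot((Q[:,0]-c[0])/31,(Q[:,1]-c[1])/31)**2+((Q[:,2]-1)/35)**2)**.5-1
        r=least_squares(f,Q.mean(0)[:2],loss='soft_l1',f_scale=.1); print('lemon',r.x.round(1),len(Q),'rms',np.sqrt((f(r.x)**2).mean()).round(3))
lem(sys.argv[1:])
E
python3 lem.py scene0 side0; echo; python3 lem.py scene0; echo; python3 lem.py scene11; python3 plan.py 600 20 135 0  440 -44 100 0
```

```text
lemon [ 500.3 -406.3] 1119 rms 0.05
lemon [ 375.9 -382.7] 1065 rms 0.052
lemon [ 503.1 -316.4] 1074 rms 0.051
lemon [496.9 -45.1] 1165 rms 0.047

lemon [ 500.3 -406. ] 634 rms 0.051
lemon [ 376.  -382.1] 500 rms 0.056
lemon [ 503. -316.] 556 rms 0.053
lemon [497.  -44.2] 439 rms 0.056

lemon [ 355.  -414.3] 505 rms 0.056
lemon [ 500.1 -406.1] 630 rms 0.051
lemon [ 502.9 -316. ] 573 rms 0.049
lemon [497.  -44.3] 441 rms 0.058
t 27.5 now [594.2 227.5 135.1] 4.6 w 66.2 F [-0.3  0.2  0.3] tilt z [ 0.006  0.002 -1.   ]
[0.01, -0.052, 0.975, 0.0] rows 2
[0.01, -0.022, 0.975, 0.0] rows 2
[0.006, 0.005, 0.643, 0.0] rows 2
 -> at [600.  20. 135.] 0.0
[-0.0, -0.975, 0.39, 0.213] rows 2
[-0.0, -0.975, 0.39, 0.213] rows 2
[-0.0, -0.05, 0.02, 0.011] rows 1
 -> at [440. -44. 100.] 0.0
```

```bash
python3 plan.py 560 60 120 -10  439 -28 90 -16 439 -28 24 -16
```

```text
t 27.5 now [594.2 227.5 135.1] 4.6 w 66.2 F [-0.3  0.2  0.3] tilt z [ 0.006  0.002 -1.   ]
[0.039, -0.283, 0.975, 0.09] rows 2
[0.038, -0.158, 0.975, 0.087] rows 2
[0.005, -0.006, 0.134, 0.012] rows 1
 -> at [560.  60. 120.] -10.0
[0.024, -0.941, 0.975, 0.272] rows 3
[0.009, -0.329, 0.397, 0.103] rows 1
 -> at [439. -28.  90.] -16.0
[-0.0, 0.0, -0.0, 0.825] rows 2
 -> at [439. -28.  24.] -16.0
```

Request:
arm_command --rows '[0,0,0.04,-0.28,0.97,0.09,-0.09,0,0,0.04,-0.28,0.97,0.09,-0.09,0,0,0.04,-0.28,0.97,0.09,-0.09]'

```text
t: 27.8
ee_pos: [572.2, 144.3, 122.7]
orientation: [3.139, -0.074, -0.008]
ft_force: [0.3, -0.4, 0.1]
width: 45.3
grasp_force: 0.0
```

Request:
arm_command --rows '[0,0,0.04,-0.16,0.97,0.09,-0.09,0,0,0.04,-0.16,0.97,0.09,-0.09,0,0,0.04,-0.16,0.97,0.09,-0.09]'

```text
t: 28.1
ee_pos: [557.0, 68.5, 116.1]
orientation: [3.129, -0.271, -0.006]
ft_force: [-0.1, -0.5, 0.9]
width: 39.9
grasp_force: 0.0
```

Request:
arm_command --rows '[0,0,0.03,-0.94,0.97,0.1,-0.09,0,0,0.03,-0.94,0.97,0.1,-0.09,0,0,0.03,-0.94,0.97,0.1,-0.09,0,0,0.03,-0.94,0.97,0.1,-0.09]'

```text
t: 28.5
ee_pos: [470.8, 7.1, 109.3]
orientation: [-3.114, 0.415, 0.002]
ft_force: [0.2, -0.5, 0.6]
width: 40.0
grasp_force: 0.0
```

```bash
python3 plan.py 439 -28 90 -16 439 -28 24 -16
```

```text
t 28.5 now [470.8   7.1 109.3] -15.2 w 40.0 F [ 0.2 -0.5  0.6] tilt z [-0.001  0.    -1.   ]
[0.005, -0.269, 0.528, 0.241] rows 2
 -> at [439. -28.  90.] -16.0
[-0.0, 0.0, -0.0, 0.825] rows 2
 -> at [439. -28.  24.] -16.0
```

Request:
arm_command --rows '[0,0,0.005,-0.27,0.53,0.1,-0.09,0,0,0.005,-0.27,0.53,0.6,-0.09,0,0,0.005,-0.27,0.53,1,-0.09,0,0,0.005,-0.27,0.53,1,-0.09]'

```text
t: 28.9
ee_pos: [439.6, -27.5, 26.9]
orientation: [3.111, -0.437, -0.007]
ft_force: [-0.1, -0.1, -0.4]
width: 40.3
grasp_force: 0.0
```

Request:
arm_command --rows '[0,0,0,0,0,0.07,-0.09,0,0,0,0,0,0.07,-0.09]'

```text
t: 29.1
ee_pos: [441.4, -27.9, 24.6]
orientation: [-3.111, 0.437, -0.003]
ft_force: [-0.5, 0.2, 0.4]
width: 39.9
grasp_force: 0.0
```

Request:
arm_command --rows '[0,0,0,0.2,0,0,-0.09,0,0,0,0.4,0,0,-0.09,0,0,0,0.6,0,0,-0.09,0,0,0,0.8,0,0,-0.09,0,0,0,1,0,0,-0.09]'

```text
t: 29.6
ee_pos: [518.8, -50.4, 25.9]
orientation: [-3.111, 0.438, -0.004]
ft_force: [-0.4, 0.4, -0.6]
width: 40.0
grasp_force: 0.1
```

Request:
arm_command --rows '[0,0,0,0.25,0,0,-0.09,0,0,0,0.5,0,0,-0.09,0,0,0,0.75,0,0,-0.09,0,0,0,0.95,0,0,-0.09,0,0,0,0.95,0,0,-0.09]'

```text
t: 30.1
ee_pos: [593.4, -71.8, 26.2]
orientation: [-3.111, 0.438, -0.009]
ft_force: [-0.4, -0.5, 0.1]
width: 40.0
grasp_force: 0.0
```

```bash
python3 - <<'E'
from h import *
grab('scene','scene12')
E
python3 lem.py scene12; python3 plan.py 500 -330 90 -90
```

```text
lemon [ 355.2 -414.2] 509 rms 0.053
lemon [ 500.1 -406.2] 640 rms 0.049
lemon [ 502.9 -316. ] 587 rms 0.051
t 30.15 now [591.4 -71.5  25.6] -16.0 w 40.0 F [-0.7 -0.2 -0.2] tilt z [ 0.003 -0.    -1.   ]
[0.117, -0.058, 0.975, -0.229] rows 3
[0.123, 0.31, 0.975, -0.24] rows 3
[0.152, 0.81, 0.975, -0.298] rows 4
[0.019, 0.148, 0.062, -0.038] rows 1
 -> at [ 500. -330.   90.] -90.0
```

View pics/scene12.png

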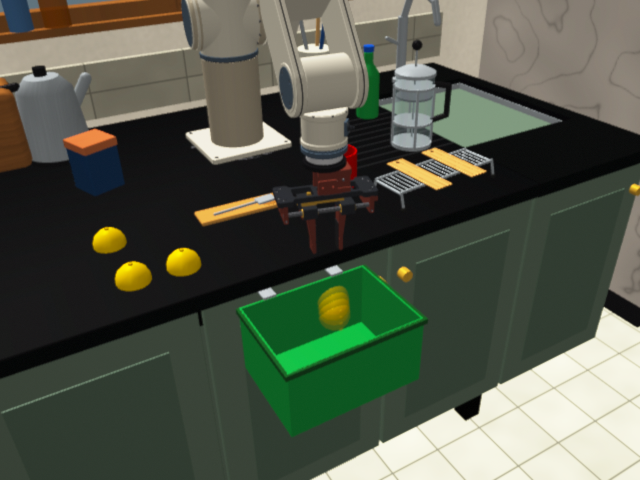

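Lemon 1 is dropping into the caddy at (335,308), both boards lie on the rack, and three lemons remain at the left.

```bash
python3 plan.py 565 -120 95 0 473.5 -348.7 95 48 473.5 -348.7 25 48
```

```text
t 30.15 now [591.4 -71.5  25.6] -16.0 w 40.0 F [-0.7 -0.2 -0.2] tilt z [ 0.003 -0.    -1.   ]
[-0.089, -0.15, 0.674, -0.867] rows 2
 -> at [ 565. -120.   95.] 0.0
[-0.091, -0.39, 0.975, -0.0] rows 2
[-0.107, -0.767, 0.975, -0.0] rows 3
[-0.068, -0.665, 0.424, -0.0] rows 2
 -> at [ 473.5 -348.7   95. ] 48.0
[-0.0, 0.0, 0.0, 0.875] rows 2
 -> at [ 473.5 -348.7   25. ] 48.0
```

Request:
arm_command --rows '[0,0,0,0,0,-0.5,-0.32,0,0,-0.045,-0.15,0.3,-0.87,-0.32,0,0,-0.09,-0.15,0.67,-0.87,-0.32,0,0,-0.09,-0.15,0.67,-0.87,-0.32]'

```text
t: 30.55
ee_pos: [562.3, -121.3, 95.4]
orientation: [3.141, 0.007, 0.002]
ft_force: [0.1, 0.7, -0.2]
width: 29.9
grasp_force: 0.0
```

Request:
arm_command --rows '[0,0,-0.045,-0.2,0.5,0,-0.32,0,0,-0.09,-0.39,0.97,0,-0.32,0,0,-0.09,-0.39,0.97,0,-0.32]'

```text
t: 30.85
ee_pos: [530.5, -199.5, 93.7]
orientation: [-3.11, -0.445, 0.002]
ft_force: [0.7, 0.5, 0.6]
width: 29.7
grasp_force: 0.0
```

Request:
arm_command --rows '[0,0,-0.05,-0.4,0.5,0,-0.32,0,0,-0.107,-0.77,0.97,0,-0.32,0,0,-0.107,-0.77,0.97,0,-0.32]'

```text
t: 31.15
ee_pos: [494.0, -291.2, 93.7]
orientation: [2.992, 0.958, -0.0]
ft_force: [0.2, 0.3, 0.1]
width: 29.7
grasp_force: 0.0
```

Request:
arm_command --rows '[0,0,-0.068,-0.66,0.42,0,-0.32,0,0,-0.068,-0.66,0.42,0,-0.32,0,0,-0.068,-0.66,0.42,0,-0.32,0,0,-0.068,-0.66,0.42,0,-0.32]'

```text
t: 31.55
ee_pos: [472.0, -345.9, 93.5]
orientation: [-2.874, -1.267, 0.0]
ft_force: [-0.0, -0.5, 0.3]
width: 30.1
grasp_force: 0.0
```

```bash
python3 plan.py 473.5 -348.7 25 48
```

```text
t 31.55 now [ 472.  -345.9   93.5] 47.6 w 30.1 F [-0.  -0.5  0.3] tilt z [-0.     0.001 -1.   ]
[-0.002, -0.013, 0.037, 0.856] rows 2
 -> at [ 473.5 -348.7   25. ] 48.0
```

Then push 170 mm in three calls.

Request:
arm_command --rows '[0,0,-0.002,-0.01,0.04,0.4,-0.32,0,0,-0.002,-0.01,0.04,0.7,-0.32,0,0,-0.002,-0.01,0.04,0.85,-0.32,0,0,-0.002,-0.01,0.04,0.85,-0.32]'

```text
t: 31.95
ee_pos: [473.2, -347.9, 24.1]
orientation: [-2.865, -1.281, 0.003]
ft_force: [0.1, -0.2, 0.0]
width: 30.1
grasp_force: 0.0
```

Request:
arm_command --rows '[0,0,0,0.15,0,0,-0.32,0,0,0,0.35,0,0,-0.32,0,0,0,0.55,0,0,-0.32,0,0,0,0.75,0,0,-0.32,0,0,0,0.95,0,0,-0.32]'

```text
t: 32.45
ee_pos: [525.8, -292.2, 26.3]
orientation: [2.866, 1.284, 0.001]
ft_force: [-0.3, -0.8, 2.3]
width: 29.9
grasp_force: 0.9
```

```bash
python3 - <<'E'
from h import *
grab('scene','scene13')
E
python3 lem.py scene13; python3 plan.py
```

```text
lemon [ 355.4 -414.2] 500 rms 0.061
lemon [ 500.3 -406. ] 647 rms 0.048
lemon [ 549.8 -264.8] 621 rms 0.049
t 32.5 now [ 527.2 -290.8   26.3] 48.3 w 29.6 F [1.  0.9 1.3] tilt z [ 0.002 -0.    -1.   ]
```

Request:
arm_command --rows '[0,0,0,0.2,0,0,-0.32,0,0,0,0.45,0,0,-0.32,0,0,0,0.7,0,0,-0.32,0,0,0,1,0,0,-0.32]'

```text
t: 32.9
ee_pos: [578.2, -233.0, 25.7]
orientation: [-2.868, -1.282, 0.001]
ft_force: [-0.9, -0.8, 1.3]
width: 29.9
grasp_force: 0.5
```

Request:
arm_command --rows '[0,0,0,0.25,0,0,-0.32,0,0,0,0.3,0,0,-0.32,0,0,0,0.3,0,0,-0.32]'

```text
t: 33.2
ee_pos: [593.9, -215.1, 25.5]
orientation: [-2.867, -1.285, 0.0]
ft_force: [0.0, 0.0, -0.2]
width: 30.0
grasp_force: 0.0
```

```bash
python3 - <<'E'
from h import *
grab('scene','scene14')
E
python3 lem.py scene14; python3 seg.py scene14 | grep lemon; python3 plan.py 579 -260 95 58 475 -452 95 62.5 475 -452 25 62.5
```

```text
lemon [ 355.1 -414.2] 520 rms 0.056
lemon [ 500.2 -406. ] 649 rms 0.049
 lemon [108. 240.] fit c [ 345. -413.   -2.] topc [ 362. -415.   32.] n 713 z -1.0 40.0
 lemon [132. 276.] fit c [ 491. -405.   -2.] topc [ 507. -407.   31.] n 877 z -1.0 39.0
 lemon [403. 271.] fit c [ 594.  115. -116.] topc [ 595.  113. -109.] n 83 z -123.0 -105.0
 lemon [341. 338.] fit c [ 691. -107.  -46.] topc [ 797. -150.  -45.] n 664 z -180.0 -43.0
 lemon [295. 349.] fit c [ 657. -162. -176.] topc [ 664. -165. -138.] n 579 z -182.0 -130.0
t 33.25 now [ 593.3 -215.6   25.5] 48.2 w 30.0 F [-1.1  0.6  0. ] tilt z [-0.001  0.    -1.   ]
[-0.054, -0.533, 0.236, -0.869] rows 2
 -> at [ 579. -260.   95.] 58.0
[-0.009, -0.975, 0.061, -0.0] rows 2
[-0.009, -0.975, 0.033, -0.0] rows 2
[-0.007, -0.777, 0.005, -0.0] rows 2
 -> at [ 475. -452.   95.] 62.5
[-0.0, 0.0, 0.0, 0.875] rows 2
 -> at [ 475. -452.   25.] 62.5
```

Request:
arm_command --rows '[0,0,0,0,0,-0.5,-0.09,0,0,-0.027,-0.25,0.12,-0.87,-0.09,0,0,-0.054,-0.53,0.24,-0.87,-0.09,0,0,-0.054,-0.53,0.24,-0.87,-0.09]'

```text
t: 33.65
ee_pos: [578.9, -263.4, 96.5]
orientation: [2.748, 1.518, 0.001]
ft_force: [-0.2, -0.0, -0.2]
width: 40.0
grasp_force: 0.0
```

Request:
arm_command --rows '[0,0,-0.01,-0.5,0.03,0,-0.09,0,0,-0.01,-0.97,0.06,0,-0.09,0,0,-0.01,-0.97,0.06,0,-0.09]'

```text
t: 33.95
ee_pos: [539.9, -331.4, 94.6]
orientation: [-2.728, -1.556, 0.002]
ft_force: [-0.1, -0.1, -0.1]
width: 40.0
grasp_force: 0.0
```

Request:
arm_command --rows '[0,0,-0.01,-0.5,0.02,0,-0.09,0,0,-0.01,-0.97,0.03,0,-0.09,0,0,-0.01,-0.97,0.03,0,-0.09]'

```text
t: 34.25
ee_pos: [503.5, -399.2, 94.7]
orientation: [-2.703, -1.6, 0.001]
ft_force: [0.3, 0.3, -0.1]
width: 40.2
grasp_force: 0.0
```

Request:
arm_command --rows '[0,0,-0.013,-0.4,0,0,-0.09,0,0,-0.013,-0.75,-0.03,0,-0.09,0,0,-0.013,-0.75,-0.03,0,-0.09,0,0,-0.013,-0.75,-0.03,0,-0.09]'

```text
t: 34.65
ee_pos: [474.7, -447.4, 94.7]
orientation: [-2.667, -1.658, -0.0]
ft_force: [0.7, 1.0, 0.1]
width: 39.7
grasp_force: 0.0
```

```bash
python3 - <<'E'
from h import *
grab('scene','scene15')
E
python3 lem.py scene15;python3 plan.py 478 -451 25 64
```

```text
lemon [ 500.1 -406.1] 652 rms 0.048
lemon [ 395.1 -399.7] 314 rms 0.277
t 34.7 now [ 475.1 -447.    94.8] 63.8 w 40.2 F [-0.5 -0.3  0.4] tilt z [-0.001  0.001 -1.   ]
[-0.001, -0.029, 0.055, 0.872] rows 2
 -> at [ 478. -451.   25.] 64.0
```

Request:
arm_command --rows '[0,0,0,-0.03,0.05,0.4,-0.09,0,0,0,-0.03,0.05,0.7,-0.09,0,0,0,-0.03,0.05,0.86,-0.09,0,0,0,-0.03,0.05,0.86,-0.09]'

```text
t: 35.1
ee_pos: [477.0, -450.1, 24.5]
orientation: [-2.662, -1.661, 0.001]
ft_force: [-0.0, 0.8, -0.2]
width: 39.9
grasp_force: 0.0
```

Request:
arm_command --rows '[0,0,0,0.15,0,0,-0.09,0,0,0,0.35,0,0,-0.09,0,0,0,0.55,0,0,-0.09,0,0,0,0.75,0,0,-0.09,0,0,0,0.95,0,0,-0.09]'

```text
t: 35.6
ee_pos: [511.9, -382.6, 27.2]
orientation: [2.665, 1.662, 0.0]
ft_force: [-0.5, -1.7, 0.8]
width: 39.8
grasp_force: 0.5
```

Request:
arm_command --rows '[0,0,0,0.2,0,0,-0.09,0,0,0,0.4,0,0,-0.09,0,0,0,0.6,0,0,-0.09,0,0,0,0.8,0,0,-0.09,0,0,0,1,0,0,-0.09]'

```text
t: 36.1
ee_pos: [546.7, -311.1, 26.5]
orientation: [2.666, 1.662, -0.0]
ft_force: [-0.4, -1.4, 1.4]
width: 39.9
grasp_force: 1.1
```

```bash
python3 - <<'E'
from h import *
grab('scene','scene16')
E
python3 lem.py scene16;python3 plan.py
```

```text
lemon [ 355. -414.] 516 rms 0.057
lemon [ 560.8 -282. ] 600 rms 0.061
t 36.15 now [ 547.4 -309.1   26.4] 63.9 w 40.3 F [ 0.9  0.7 -0.2] tilt z [-0.     0.001 -1.   ]
```

Request:
arm_command --rows '[0,0,0,0.2,0,0,-0.09,0,0,0,0.4,0,0,-0.09,0,0,0,0.6,0,0,-0.09,0,0,0,0.8,0,0,-0.09,0,0,0,1,0,0,-0.09]'

```text
t: 36.65
ee_pos: [581.8, -239.0, 26.4]
orientation: [-2.666, -1.662, 0.0]
ft_force: [0.4, -0.1, -0.2]
width: 40.1
grasp_force: 0.2
```

Request:
arm_command --rows '[0,0,0,0.25,0,0,-0.09,0,0,0,0.5,0,0,-0.09,0,0,0,0.6,0,0,-0.09,0,0,0,0.6,0,0,-0.09]'

```text
t: 37.05
ee_pos: [603.0, -196.0, 26.4]
orientation: [2.665, 1.664, 0.0]
ft_force: [-0.1, 0.1, 0.6]
width: 39.7
grasp_force: 0.0
```

```bash
python3 - <<'E'
from h import *
grab('scene','scene17')
E
python3 lem.py scene17;python3 seg.py scene17 | grep lemon;python3 plan.py 575 -270 95 58  440 -400 95 50 317 -448 95 41
```

```text
lemon [ 354.8 -414.2] 491 rms 0.054
 lemon [108. 240.] fit c [ 344. -413.   -3.] topc [ 361. -415.   33.] n 709 z -1.0 41.0
 lemon [403. 271.] fit c [ 595.  115. -115.] topc [ 595.  113. -109.] n 80 z -122.0 -103.0
 lemon [302. 343.] fit c [ 684. -173. -108.] topc [ 797. -223.  -44.] n 1273 z -183.0 -43.0
 lemon [343. 337.] fit c [687. -95. -37.] topc [ 797. -145.  -45.] n 656 z -176.0 -41.0
t 37.1 now [ 602.6 -196.8   26.4] 63.9 w 40.1 F [-0.   0.4  0.3] tilt z [-0. -0. -1.]
[0.033, -0.974, 0.092, -0.857] rows 3
 -> at [ 575. -270.   95.] 58.0
[0.019, -0.975, -0.245, -0.0] rows 2
[0.019, -0.975, -0.183, -0.0] rows 2
[0.007, -0.343, -0.044, -0.0] rows 1
 -> at [ 440. -400.   95.] 50.0
[0.034, -0.975, -0.533, -0.0] rows 2
[0.016, -0.498, -0.207, -0.0] rows 1
 -> at [ 317. -448.   95.] 41.0
```

View pics/scene17.png

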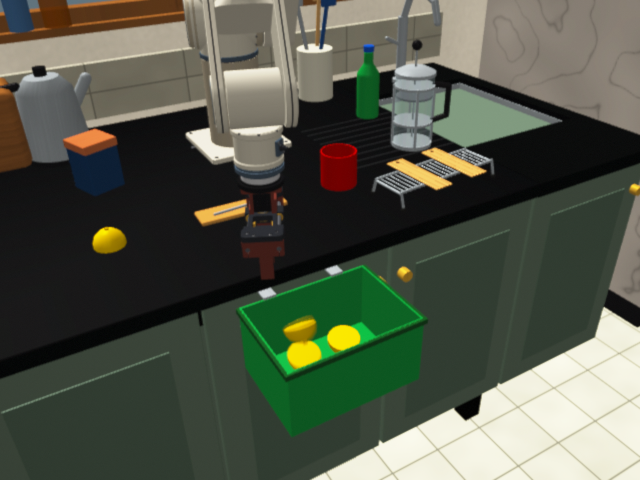

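Three lemons are in the caddy ((300,330), (304,353), (343,338)). One is left at (108,240). Before going behind it I check where the navy box at (95,160) stands.

```bash
python3 - <<'E'
from seg import *
im,d=load('scene0');W=cloud('scene',im,d)
m=(d>0)&(W[...,2]>20)&(W[...,1]<-250)&(W[...,0]>50)&(W[...,0]<420)&(W[...,1]>-700)&(W[...,2]<250); m[:, 110:]&=False
P=W[m];print(P.min(0).round(),P.max(0).round(), np.percentile(P,[5,95],axis=0).round())
for u,v in [(95,137),(97,190),(75,178),(120,180)]: print(W[v,u].round())
E
python3 plan.py 570 -280 95 58  460 -420 95 50 318 -451 95 45
```

```text
[  50. -426.   20.] [ 137. -331.  122.] [[  63. -420.   27.]
 [ 130. -346.  120.]]
[  87. -362.  119.]
[ 130. -389.   15.]
[  65. -421.   26.]
[ 107. -332.   15.]
t 37.1 now [ 602.6 -196.8   26.4] 63.9 w 40.1 F [-0.   0.4  0.3] tilt z [-0. -0. -1.]
[0.029, -0.975, 0.08, -0.751] rows 3
[0.004, -0.137, 0.024, -0.107] rows 1
 -> at [ 570. -280.   95.] 58.0
[0.02, -0.975, -0.105, -0.0] rows 2
[0.019, -0.975, -0.045, -0.0] rows 2
[0.005, -0.269, 0.004, -0.0] rows 1
 -> at [ 460. -420.   95.] 50.0
[0.019, -0.975, -0.753, -0.0] rows 3
[0.009, -0.483, -0.329, -0.0] rows 2
 -> at [ 318. -451.   95.] 45.0
```

The box is well clear (x < 137).

Request:
arm_command --rows '[0,0,0,0,0,-0.5,-0.09,0,0,0.015,-0.5,0.04,-0.86,-0.09,0,0,0.03,-0.97,0.08,-0.86,-0.09,0,0,0.03,-0.97,0.08,-0.86,-0.09]'

```text
t: 37.5
ee_pos: [572.9, -274.3, 96.7]
orientation: [2.743, 1.526, 0.001]
ft_force: [-0.4, -0.1, -0.7]
width: 39.5
grasp_force: 0.0
```

Request:
arm_command --rows '[0,0,0.02,-0.5,-0.05,0,-0.09,0,0,0.02,-0.97,-0.1,0,-0.09,0,0,0.02,-0.97,-0.1,0,-0.09]'

```text
t: 37.8
ee_pos: [523.7, -334.5, 94.8]
orientation: [-2.79, -1.442, 0.002]
ft_force: [-0.1, 0.5, -0.2]
width: 39.9
grasp_force: 0.0
```

Request:
arm_command --rows '[0,0,0.02,-0.5,-0.02,0,-0.09,0,0,0.02,-1,-0.05,0,-0.09,0,0,0.02,-1,-0.05,0,-0.09]'

```text
t: 38.1
ee_pos: [475.0, -397.3, 94.9]
orientation: [-2.834, -1.354, 0.001]
ft_force: [-0.1, 0.2, 0.5]
width: 40.1
grasp_force: 0.0
```

Request:
arm_command --rows '[0,0,0.02,-0.5,-0.37,0,-0.09,0,0,0.02,-0.97,-0.75,0,-0.09,0,0,0.02,-0.97,-0.75,0,-0.09,0,0,0.02,-0.97,-0.75,0,-0.09]'

```text
t: 38.5
ee_pos: [381.8, -417.6, 95.2]
orientation: [-2.874, -1.267, -0.0]
ft_force: [0.6, 0.3, 0.7]
width: 39.8
grasp_force: 0.0
```

```bash
python3 plan.py 318 -451 95 45 318 -451 25 45
```

```text
t 38.5 now [ 381.8 -417.6   95.2] 47.6 w 39.8 F [0.6 0.3 0.7] tilt z [ 0.  0. -1.]
[0.014, -0.846, -0.307, 0.003] rows 2
 -> at [ 318. -451.   95.] 45.0
[-0.0, 0.0, 0.0, 0.875] rows 2
 -> at [ 318. -451.   25.] 45.0
```

Request:
arm_command --rows '[0,0,0.007,-0.4,-0.15,0,-0.09,0,0,0.014,-0.85,-0.31,0,-0.09,0,0,0.014,-0.85,-0.31,0,-0.09,0,0,0.014,-0.85,-0.31,0.3,-0.09,0,0,0.014,-0.85,-0.31,0.3,-0.09]'

```text
t: 39.0
ee_pos: [318.6, -449.9, 69.5]
orientation: [-2.897, -1.206, 0.0]
ft_force: [0.1, 0.8, 0.1]
width: 39.9
grasp_force: 0.0
```

```bash
python3 plan.py 318 -451 25 45
```

```text
t 39.0 now [ 318.6 -449.9   69.5] 45.2 w 39.9 F [0.1 0.8 0.1] tilt z [-0.001  0.003 -1.   ]
[0.001, -0.015, 0.004, 0.556] rows 1
 -> at [ 318. -451.   25.] 45.0
```

Request:
arm_command --rows '[0,0,0,-0.01,0,0.3,-0.09,0,0,0,-0.01,0,0.54,-0.09,0,0,0,-0.01,0,0.54,-0.09]'

```text
t: 39.3
ee_pos: [317.9, -450.3, 26.5]
orientation: [-2.897, -1.207, 0.001]
ft_force: [-0.4, -0.4, -0.2]
width: 40.0
grasp_force: 0.0
```

Request:
arm_command --rows '[0,0,0,0.15,0,0,-0.09,0,0,0,0.35,0,0,-0.09,0,0,0,0.55,0,0,-0.09,0,0,0,0.75,0,0,-0.09,0,0,0,0.95,0,0,-0.09]'

```text
t: 39.8
ee_pos: [372.3, -397.0, 28.7]
orientation: [2.9, 1.207, 0.0]
ft_force: [-0.6, -0.9, 1.4]
width: 39.9
grasp_force: 0.5
```

Request:
arm_command --rows '[0,0,0,0.2,0,0,-0.09,0,0,0,0.4,0,0,-0.09,0,0,0,0.6,0,0,-0.09,0,0,0,0.8,0,0,-0.09,0,0,0,1,0,0,-0.09]'

```text
t: 40.3
ee_pos: [428.2, -340.5, 28.1]
orientation: [2.901, 1.206, -0.0]
ft_force: [-1.5, -1.1, 1.3]
width: 39.9
grasp_force: 1.0
```

Request:
arm_command --rows '[0,0,0,0.2,0,0,-0.09,0,0,0,0.4,0,0,-0.09,0,0,0,0.6,0,0,-0.09,0,0,0,0.8,0,0,-0.09,0,0,0,1,0,0,-0.09]'

```text
t: 40.8
ee_pos: [484.6, -283.7, 28.1]
orientation: [-2.901, -1.206, 0.0]
ft_force: [-1.0, -0.6, 2.2]
width: 39.9
grasp_force: 1.1
```

```bash
python3 - <<'E'
from h import *
grab('scene','scene18')
E
python3 lem.py scene18;python3 plan.py
```

```text
lemon [ 507.1 -260.9] 532 rms 0.05
t 40.85 now [ 486.1 -282.5   28.1] 45.2 w 39.5 F [ 1.   1.1 -0.2] tilt z [ 0.001  0.    -1.   ]
```

Request:
arm_command --rows '[0,0,0,0.2,0,0,-0.09,0,0,0,0.4,0,0,-0.09,0,0,0,0.6,0,0,-0.09,0,0,0,0.8,0,0,-0.09,0,0,0,1,0,0,-0.09]'

```text
t: 41.35
ee_pos: [541.1, -226.9, 28.0]
orientation: [-2.901, -1.206, 0.0]
ft_force: [-1.3, -0.7, -0.5]
width: 40.2
grasp_force: 0.2
```

Request:
arm_command --rows '[0,0,0,0.25,0,0,-0.09,0,0,0,0.5,0,0,-0.09,0,0,0,0.75,0,0,-0.09,0,0,0,0.95,0,0,-0.09,0,0,0,0.95,0,0,-0.09]'

```text
t: 41.85
ee_pos: [595.6, -172.5, 28.2]
orientation: [2.899, 1.209, 0.002]
ft_force: [-0.6, -0.2, -0.3]
width: 40.2
grasp_force: 0.0
```

Request:
arm_command --rows '[0,0,0,0,0,-0.5,-0.09,0,0,0,-0.3,0,-1,-0.09,0,0,0,-0.6,0,-1,-0.09,0,0,0,-0.6,0,-1,-0.09,0,0,0,-0.6,0,-1,-0.09]'

```text
t: 42.35
ee_pos: [559.3, -208.5, 108.0]
orientation: [-2.902, -1.204, 0.0]
ft_force: [-0.2, 1.2, -0.1]
width: 40.0
grasp_force: 0.0
```

```bash
python3 - <<'E'
from h import *
grab('scene','scene19');grab('side','side19')
E
python3 lem.py scene19;python3 bd.py 35 70 side19; python3 seg.py scene19 side19| grep -E "lemon|red|tan"; python3 plan.py
```

```text
side19 3111 rect [488.9 217.5] [160.1  46.4] 4.7 x [409. 567.] z [45.9 48.3 50.7] slope [-0.001 -0.004]
side19 3818 rect [480.7 320. ] [161.5  45.8] 3.8 x [401. 559.] z [45.9 48.2 50.6] slope [-0.001 -0.003]
 lemon [403. 271.] fit c [ 594.  115. -115.] topc [ 594.  113. -109.] n 81 z -118.0 -103.0
 lemon [321. 338.] fit c [ 683. -120. -127.] topc [ 798. -137.  -44.] n 1973 z -180.0 -43.0
 tan [453. 162.] rect [435.  345.9] [117. 265.] 62.0 z [11.1 48.6 50.5] corners [[291.0, 356.0], [525.0, 232.0], [579.0, 335.0], [345.0, 460.0]]
 tan [419. 174.] rect [446.3 252.1] [246.8 122.4] 4.4 z [44.7 48.6 50.5] corners [[319.0, 304.0], [328.0, 182.0], [574.0, 201.0], [565.0, 323.0]]
 red [201.  55.  -1.] [404. 236.  83.]
 red [ 570. -237.   93.] [ 591. -221.  143.]
 tan [417. 245.] rect [ 358.6 -146.7] [198.7  55.3] 88.1 z [ 6.9 10.  12.1] corners [[328.0, -245.0], [383.0, -247.0], [390.0, -48.0], [334.0, -46.0]]
 tan [192. 313.] rect [501.6 211.3] [184.4  60.7] 4.7 z [46.2 48.3 50.3] corners [[407.0, 234.0], [412.0, 174.0], [596.0, 189.0], [591.0, 249.0]]
 tan [131. 363.] rect [496.7 318. ] [193.2  52. ] 3.8 z [46.  48.2 50. ] corners [[399.0, 337.0], [402.0, 286.0], [595.0, 298.0], [591.0, 350.0]]
 red [286.  17.  -2.] [406. 139.  84.]
t 42.45 now [ 559.8 -207.8  107.5] 45.1 w 40.0 F [-0.7  0.4  0. ] tilt z [-0.001  0.    -1.   ]
```

View pics/scene19.png

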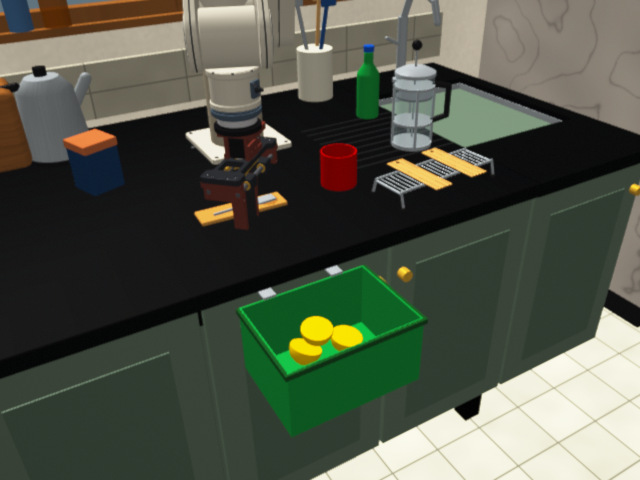

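The scene view shows three lemons in the caddy ((317,330), (305,350), (347,338)) and none left on the granite. The fourth is probably hidden, so I check with the wrist camera.

```bash
python3 - <<'E'
from h import *
grab('wrist','wrist3')
E
```

```text
(no output)
```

View pics/wrist3.png

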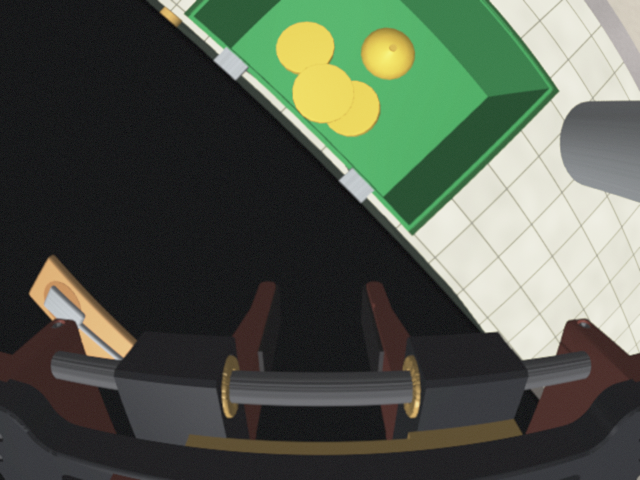

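The wrist view shows all four lemons low in the caddy at (305,47), (388,53), (323,93) and (353,108). The granite is clear and the robot touches nothing.

```bash
python3 -c "
from workcell import ctrl
print(ctrl.close_job())"
```

```text
the job is handed in; nothing more can be done
None
```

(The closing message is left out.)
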